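# Set out the film-change kit on the kitting board

## Task

Set out the kit for the next film change on the aluminium kitting board: stand the empty brown cardboard core on the pad next to the black stop bar, the spare film roll on the middle pad between the core and the can, and the grey can on the pad at the other end, each upright and centred on its pad; put the brass weight upright and centred on top of the film roll. Leave the tape roll, the swab jar and the carton where they are, and let go of everything.

Things in the scene. Friction and masses are not known exactly. Their poses are not given: they have to be found in the camera images.
- kit_board: Fixed aluminium plate, 262x90x8 mm, at any angle. Three round black rubber pads, 70 mm across, in a row along its x axis, tops 10 mm above the worktop; a black plastic stop bar, 16 mm wide, 22 mm high over the worktop, across one end. Origin: on the worktop under the middle pad's centre; x points along the row to the bar. Pads at x = +82 mm (next to the bar), 0, -82 mm; bar x = 120 to 136 mm.
- core: Empty brown cardboard core, an open tube standing upright, 33 mm across and 100 mm tall. Origin: centre of its underside; z up along the tube.
- film_roll: Spare roll of pale film, lying flat (its hole vertical), 62 mm across and 45 mm high, flat top with a narrow hole. Origin: centre of its underside; z up.
- can: Grey can with a narrower screw lid, standing, 48 mm across up to 42 mm high, the lid 36 mm across up to 58 mm. Origin: centre of its underside; z up.
- weight: Brass press weight with a knob-like head, standing, 33 mm across up to 25 mm high, the head 25 mm across up to 37 mm. About 0.4 kg. Origin: centre of its underside; z up.
- tape: Bystander: roll of amber tape, lying flat, 66 mm across, 20 mm high. Origin: centre of its underside. Leave it alone.
- jar: Bystander: clear jar of cotton swabs, 44 mm across, 80 mm high. Origin: centre of its underside. Leave it alone.
- carton: Bystander: small closed carton, 60 x 70 x 42 mm. Origin: centre of its underside. Leave it alone.

How it is judged:
By the outcome, as a careful person would: the job done as asked, in the order asked, and still so for the second after the job is handed in, with the robot touching nothing.
It also fails if it takes over 120 s, if anything falls off the work surface, if the arm or the gripper's body presses on something with over 40 N, if the wrist force passes 120 N, or if a joint passes its speed limit or range.

## Robot

A 6-joint arm with a two-finger parallel gripper is mounted at the origin on a cart in front of the work surface, level with it; the furniture and walls round the work are solid. World frame = base frame: x ahead of the robot, y to its left, z up, the work surface at z = 0. Lengths are in mm, angles in rad, forces in N, time in s.
With the tool pointing down it reaches from about 300 to 1000 mm from the base axis. Payload 5.1 kg.
Tool frame: the origin (TCP) lies at the centre of the arm's flange, where the gripper is bolted on; the fingertips stand 190 mm ahead of it and the grasp point (between the pads) lies 171 mm ahead of it; z points along the fingers, x is the direction in which the jaws open and shut, and the axes are right-handed (so a half turn about z gives the same grasp; the last joint's range is limited). The gripper opens to 95 mm and grips with 3 to 60 N. Pads are 20 mm wide; open, the fingers measure 119 mm over their backs; the gripper's body (75 mm by 180 mm) begins 59 mm behind the grasp point.
Start: joints at [1.155, 0.124, 1.65, -0, 1.367, -0.083], TCP at [212.37, 614.317, 404.756] pointing down, gripper open.
Joint ranges: [-2.61, 2.61], [-1.02, 2.33], [0.03, 2.71], [-1.35, 4.49], [0.32, 2.68], [-2.91, 2.91]. Speed limits (rad/s): [2.57, 2.57, 3.14, 3.14, 3.14, 3.14].

## Interface

Orientations are given as a unit quaternion [x, y, z, w].
In Python, from station import manip gives the robot as it stands. The module is installed in compiled form; this text tells all that it offers.
- The arm moves only by the tool arm_command, never from a script. Its argument "motion" is a list that holds one entry, the list of rows, each a list of 7 numbers: the opening, from 0 (shut) to 1 (fully open), then the shift along the tool's x, y, z in mm, then the turn, a rotation vector about the tool's x, y, z in degrees. In form: [[[claw, tx, ty, tz, rx, ry, rz], ...]]. A call has 1 to 10 rows; each row shifts and turns the commanded pose from where the row before left it, along the tool's axes as they then stand; what a row does not reach is not made up. A row lasts 1/8 s, in which the tool goes at most 62.5 mm and 10.7 degrees, less where a joint would pass 70% of its speed; a pose out of reach is approached as far as the arm can. A call is refused whole if a number of a shift passes 62.5 or a number of a turn 10.7, either way. A call with a gripper value outside its range is refused whole. The fingers move at their own pace and stop on an object; "newtons" is the grip in N (left out, the last holds). Time passes only in rows, so rows that do not move let the fingers close. It gives the time, the measured TCP pose, the force and the opening at its end, in the units of the state.
- manip.get_state(): the state, without advancing time (a new reading comes with each control period).
- manip.read_camera(name): name is "side" or "top" or "wrist"; returns a dict with "frame" (384x512x3 uint8, red, green, blue), "fovy" (degrees; the focal length in pixels is half the picture's height over the tangent of half this angle, whatever the lens; pixels are square), "cx", "cy" (the principal point, pixels), "R" (3x3) and "t" (3): a world point X has camera coordinates R X + t. Camera axes: x right, y down, z forward; pixel columns grow to the right and rows downward; lengths in mm; the calibration is good to about 2 mm. A picture is of the moment at which its call begins. There is no depth.
- manip.job_done(): hands the job in, once; it reports no verdict.
The state is a dict: "clock": time; "joint_positions": joint angles; "qd": joint speeds; "effort": joint torques, N m; "tcp_pos": TCP position; "eef_rot": TCP orientation; "force": force on the tool from outside, world axes, zero at the start; "ft_torque": the same for the moment, N m; "opening": finger opening in mm.
Only numpy, scipy, OpenCV 4.12 (cv2) and the standard library are available. Lean on these libraries where they do the work, as an engineer would, in place of code of your own. Each camera call takes 0.05 s, during which the arm holds its last target.

## Working session

There is one attempt and no reset: what is moved stays moved. The work goes in short steps, Python scripts to look and compute and a tool call to move; the robot and the scene stay as the last step left them, time stands still between calls to the robot, and variables do not carry over. Pictures are saved under pics/ and viewed, and the job is handed in when it is done.

Besides the shell and the picture viewer there is one more tool, called after ">>>" as a command line: name --argument value ..., lists and objects as JSON in quotes. arm_command: Moves the arm, as the interface text tells. Its arguments: {"type":"object","properties":{"motion":{"type":"array","items":{"type":"array","items":{"type":"array","items":{"type":"number"}}}},"newtons":{"type":"number"}},"required":["motion"]}

```bash
mkdir -p pics; cat > h.py <<'E'
import numpy as np, cv2
from station import manip
def cam(n):
    c=manip.read_camera(n); c['f']=192/np.tan(np.radians(c['fovy'])/2); c['R']=np.array(c['R']);c['t']=np.array(c['t']); return c
def ray(c,u,v):
    d=c['R'].T@np.array([(u-c['cx'])/c['f'],(v-c['cy'])/c['f'],1]); o=-c['R'].T@c['t']; return o,d
def onz(c,u,v,z):
    o,d=ray(c,u,v); return o+d*(z-o[2])/d[2]
def proj(c,X):
    p=c['R']@np.array(X)+c['t']; return c['f']*p[0]/p[2]+c['cx'],c['f']*p[1]/p[2]+c['cy']
def save(c,n): cv2.imwrite('pics/'+n,c['frame'][:,:,::-1])
E
python3 - <<'E'
from h import *
for n in ['side','top','wrist']:
    c=cam(n); save(c,n+'0.png'); print(n,c['fovy'],c['cx'],c['cy'],(-c['R'].T@c['t']).round(),c['R'].round(3).tolist())
s=manip.get_state(); print(s)
E
```

```text
side 46.31188958815643 262.7200831336543 185.81726030980994 [ 300. 1033.  762.] [[-0.989, -0.146, 0.001], [-0.078, 0.524, -0.848], [0.124, -0.839, -0.53]]
top 56.913912119918834 249.30629761174214 188.59135715054995 [ 276. -102. 1312.] [[0.024, -1.0, -0.002], [-0.985, -0.024, -0.173], [0.173, 0.006, -0.985]]
wrist 71.36665414636204 253.37846566839804 192.13113212911432 [144. 637. 384.] [[0.326, 0.945, -0.001], [0.915, -0.315, 0.253], [0.239, -0.083, -0.968]]
{'clock': 0.15, 'joint_positions': array([ 1.15537027e+00,  1.24350759e-01,  1.65134782e+00,  2.57561684e-05,
        1.36751985e+00, -8.26146727e-02]), 'qd': array([-0.00027981, -0.00331177, -0.00250157, -0.0011663 , -0.00246629,
        0.00025338]), 'effort': array([ 1.67256171e-04, -4.18194902e+01, -3.60470617e+01,  7.75229791e-02,
        4.69832006e-02, -1.05723309e-04]), 'tcp_pos': array([212.31197103, 614.14433256, 403.77950199]), 'eef_rot': array([ 8.14464697e-01,  5.80212544e-01, -7.05176721e-04,  4.04568086e-04]), 'force': array([ 1.17050626,  0.85561939, -0.2371312 ]), 'ft_torque': array([-0.04265856, -0.01519272, -0.0406382 ]), 'opening': 95.43822401550658}
```

View pics/side0.png

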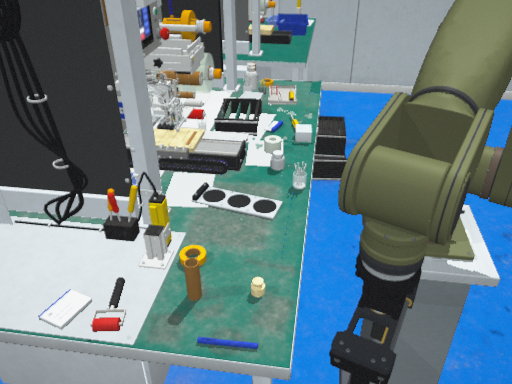

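View pics/top0.png

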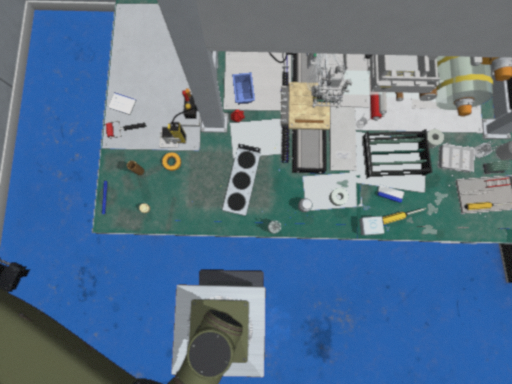

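View pics/wrist0.png

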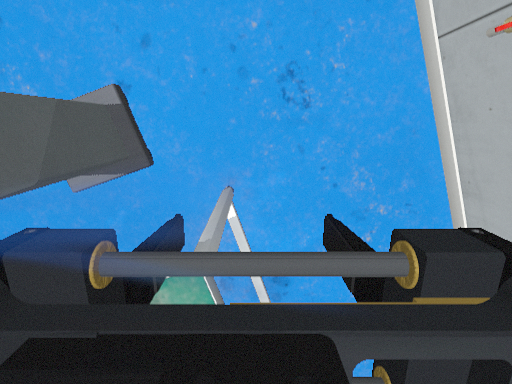

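The side view shows the core at (193,278), tape at (193,255), weight at (258,287), board pads at (215,195), (240,201) and (265,207), and jar at (299,178). The can and film roll look to be near (278,160) and (273,143). I'll zoom in to check.

```bash
python3 - <<'E'
from h import *
c=cam('top'); f=c['frame'][100:250,90:410]; cv2.imwrite('pics/topz.png',cv2.resize(f[:,:,::-1],None,fx=2.5,fy=2.5,interpolation=cv2.INTER_CUBIC)[:600,:800])
d=cam('side'); f=d['frame'][70:310,150:340]; cv2.imwrite('pics/sidez.png',cv2.resize(f[:,:,::-1],None,fx=2.5,fy=2.5,interpolation=cv2.INTER_CUBIC))
for n,u,v,z in [('core',137,167,50),('tape',171,160,20),('weight',145,208,37),('p1',247,160,10),('p2',242,180,10),('p3',236,201,10),('can',305,204,58),('roll',339,197,45),('carton',372,226,42),('jar',275,227,80),('bar',250,147,22),('post',213,125,0)]:
    X=onz(c,u,v,z); print(n,X.round(),np.round(proj(d,X)))
E
```

```text
core [567. 318.  50.] [192. 278.]
tape [604. 202.  20.] [191. 254.]
weight [419. 281.  37.] [259. 278.]
p1 [613. -83.  10.] [215. 195.]
p2 [536. -66.  10.] [239. 200.]
p3 [456. -46.  10.] [264. 206.]
can [ 444. -294.   58.] [278. 153.]
roll [ 475. -419.   45.] [274. 140.]
carton [ 373. -536.   42.] [304. 129.]
jar [ 359. -187.   80.] [302. 165.]
bar [661. -93.  22.] [200. 189.]
post [753.  53.   0.] [156. 220.]
```

View pics/topz.png

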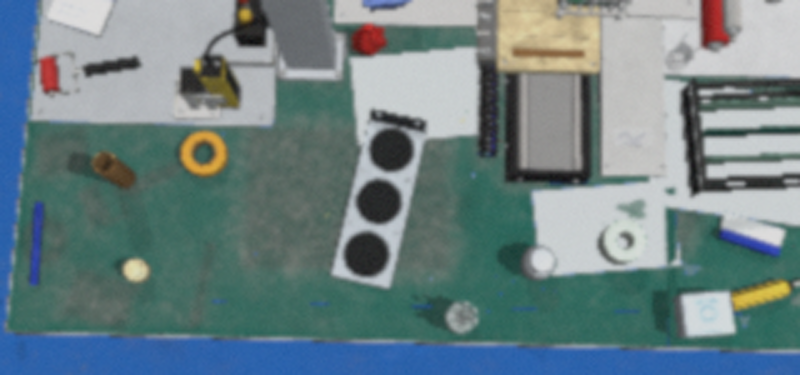

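View pics/sidez.png

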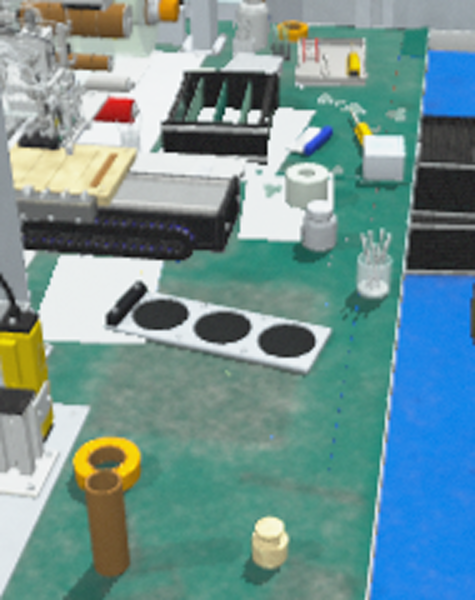

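Both views agree on every item. Next I measure precisely with masks.

```bash
cat > meas.py <<'E'
from h import *
def blobs(c,mask,amin=20):
    n,l,s,ce=cv2.connectedComponentsWithStats(mask.astype(np.uint8)); 
    return [(ce[i].round(1),s[i].tolist()) for i in range(1,n) if s[i][4]>=amin]
E
python3 - <<'E'
from meas import *
c=cam('top'); d=cam('side')
for nm,k,box in [('top',c,(220,150,265,216)),('side',d,(200,180,290,222))]:
    f=k['frame'].astype(int); m=np.zeros(f.shape[:2],bool); x0,y0,x1,y1=box
    m[y0:y1,x0:x1]=(f.max(2)<70)[y0:y1,x0:x1]
    P=[]
    for ce,s in blobs(k,m,60):
        X=onz(k,*ce,10); P.append(X); print(nm,'pad',ce,s,X.round(1))
    print([np.linalg.norm(a-b).round(1) for a,b in zip(P,P[1:])])
def col(k,lo,hi,box):
    h=cv2.cvtColor(k['frame'],cv2.COLOR_RGB2HSV); m=cv2.inRange(h,lo,hi); z=np.zeros_like(m); x0,y0,x1,y1=box; z[y0:y1,x0:x1]=m[y0:y1,x0:x1]; return z
print('weight top',blobs(c,col(c,(15,40,120),(40,255,255),(135,198,156,218))>0), 'side',blobs(d,col(d,(15,40,120),(40,255,255),(240,265,280,310))>0))
print('core side',blobs(d,col(d,(3,80,40),(17,255,255),(180,245,210,310))>0))
print('core top',blobs(c,col(c,(3,80,20),(17,255,255),(120,150,155,185))>0))
E
```

```text
top pad [246.1 159.5] [239, 152, 16, 16, 199] [615.2 -79.4  10. ]
top pad [241.1 180.3] [233, 173, 17, 16, 203] [534.5 -62.7  10. ]
top pad [236.2 201.4] [229, 194, 16, 16, 208] [454.4 -46.8  10. ]
[np.float64(82.4), np.float64(81.7)]
side pad [213.8 195.5] [204, 190, 21, 12, 189] [615.6 -80.1  10. ]
side pad [238.7 200.7] [228, 195, 22, 12, 200] [534.9 -63.4  10. ]
side pad [264.3 206.1] [254, 200, 22, 13, 212] [454.7 -46.5  10. ]
[np.float64(82.4), np.float64(81.9)]
weight top [(array([144. , 207.7]), [139, 203, 11, 10, 83])] side [(array([257.1, 287.8]), [251, 277, 14, 20, 204])]
core side [(array([192. , 251.9]), [186, 249, 14, 7, 50]), (array([192.7, 277.4]), [184, 259, 17, 41, 413])]
core top [(array([135.1, 167.8]), [128, 162, 15, 13, 99])]
```

```bash
cat >> h.py <<'E'
def tri(c,p,d,q):
    o1,a=ray(c,*p); o2,b=ray(d,*q); s=np.linalg.lstsq(np.c_[a,-b],o2-o1,rcond=None)[0]
    A,B=o1+a*s[0],o2+b*s[1]; return (A+B)/2,np.linalg.norm(A-B)
def goto(x,y,z,yaw):
    # remaining move in tool axes from measured pose
    from scipy.spatial.transform import Rotation as Ro
    s=manip.get_state(); T=Ro.from_quat(s['eef_rot']); M=T.as_matrix()
    yw=np.radians(yaw); G=np.array([[np.cos(yw),np.sin(yw),0],[np.sin(yw),-np.cos(yw),0],[0,0,-1]])
    print('clock',round(s['clock'],2),'tcp',s['tcp_pos'].round(1),'yaw',round(np.degrees(np.arctan2(M[1,0],M[0,0])),2),'F',s['force'].round(1),'op',round(s['opening'],1))
    print('shift(tool)',(M.T@(np.array([x,y,z])-s['tcp_pos'])).round(1),'in target axes',(G.T@(np.array([x,y,z])-s['tcp_pos'])).round(1),'turn',np.degrees(Ro.from_matrix(M.T@G).as_rotvec()).round(2))
E
python3 - <<'E'
from h import *
c=cam('top'); d=cam('side')
print('core',tri(c,(135.5,167.7),d,(192.7,275)),'weight',tri(c,(144,207.7),d,(257.1,287.8)))
for z in (50,): print(onz(d,192.7,275,z))
for x,y in [(566,321),(566,318)]:
  print([np.round(proj(d,(x,y,z)),1) for z in (0,50,100)],[np.round(proj(c,(x,y,z)),1) for z in (0,50,100)])
for n,k,b in [('c',c,(115,150,165,220)),('d',d,(170,235,280,310))]:
  f=k['frame'][b[1]:b[3],b[0]:b[2],::-1]; cv2.imwrite(f'pics/z{n}.png',cv2.resize(f,None,fx=7,fy=7,interpolation=cv2.INTER_NEAREST))
goto(566,319,380,78.3)
E
```

```text
core (array([562.49796797, 319.58911762,  61.73956333]), np.float64(1.7938314722210547)) weight (array([422.25813815, 291.61278672,  15.69962047]), np.float64(0.45162661527286846))
[567.85745242 307.48413093  50.        ]
[array([193.6, 295.2]), array([191.8, 279.2]), array([189.9, 262.4])] [array([140.4, 170.3]), array([136.2, 167.3]), array([131.7, 164. ])]
[array([194. , 294.3]), array([192.2, 278.3]), array([190.3, 261.5])] [array([141.1, 170.3]), array([137. , 167.3]), array([132.5, 164. ])]
clock 0.45 tcp [212.4 614.3 404.7] yaw 70.93 F [ 0.1  0.3 -0.2] op 95.4
shift(tool) [-163.6  430.7   24.7] in target axes [-217.5  406.2   24.7] turn [-0.    0.01 -7.37]
```

View pics/zc.png

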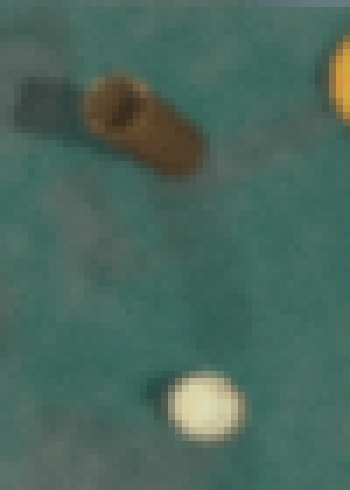

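View pics/zd.png

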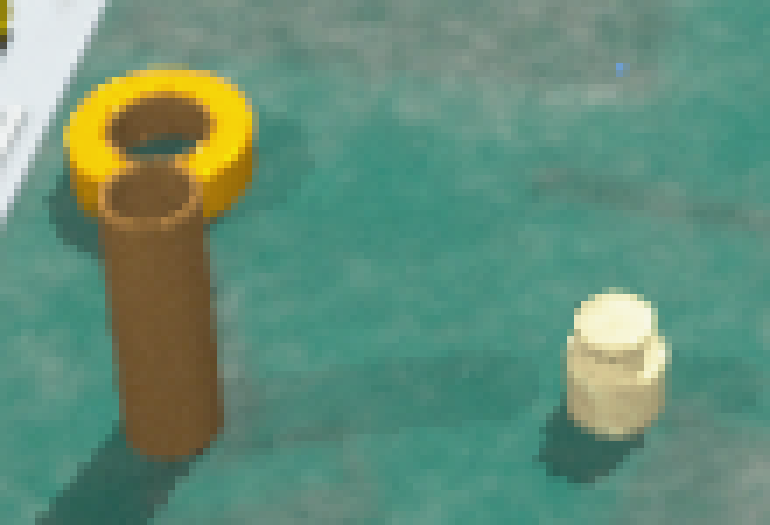

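>>> arm_command --motion '[[[1, 0, 0, 0, 0, 0, -7.4], [1, -24.2, 45, 3, 0, 0, 0], [1, -24.2, 45, 3, 0, 0, 0], [1, -24.2, 45, 3, 0, 0, 0], [1, -24.2, 45, 3, 0, 0, 0], [1, -24.2, 45, 3, 0, 0, 0], [1, -24.2, 45, 3, 0, 0, 0], [1, -24.2, 45, 3, 0, 0, 0], [1, -24.2, 45, 3, 0, 0, 0], [1, -24.2, 45, 3, 0, 0, 0]]]'

```text
clock: 1.7
tcp_pos: [566.1, 317.9, 377.9]
eef_rot: [0.775, 0.632, 0.0, 0.0]
force: [0.0, 0.7, 0.3]
opening: 95.0
```

```bash
python3 - <<'E'
from h import *
c=cam('top'); d=cam('side'); w=cam('wrist'); save(w,'w1.png')
print(onz(c,130.9,164.5,100),onz(d,191.2,261.9,100))
goto(566,319,380,78.3)
print(proj(w,(566,319,100)),proj(w,(566,319,0)))
E
```

```text
[563.9734908  323.61555956 100.        ] [563.70245911 319.10652287 100.        ]
clock 1.85 tcp [566.4 317.4 377.4] yaw 78.12 F [-0.1 -0.4 -0.2] op 94.9
shift(tool) [ 1.5 -0.7 -2.6] in target axes [ 1.5 -0.7 -2.6] turn [-0.03  0.02 -0.18]
(np.float64(256.38952115904834), np.float64(193.89683357177938)) (np.float64(255.57811382358526), np.float64(174.73852208126587))
```

View pics/w1.png

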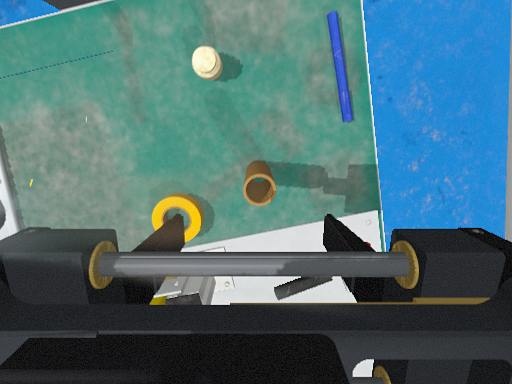

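The wrist view shows the core rim at about (260,190), the weight at (207,62) and the tape at (177,217).

```bash
python3 - <<'E'
from meas import *
w=cam('wrist'); h=cv2.cvtColor(w['frame'],cv2.COLOR_RGB2HSV)
m=cv2.inRange(h,(3,60,30),(20,255,255)); z=np.zeros_like(m); z[150:215,235:285]=m[150:215,235:285]
b=blobs(w,z>0); print(b)
f=w['frame'][150:215,230:290,::-1]; cv2.imwrite('pics/w1z.png',cv2.resize(f,None,fx=8,fy=8,interpolation=cv2.INTER_NEAREST))
print(onz(w,260,190,100),[proj(w,onz(w,260,190,100)*[1,1,0]+[0,0,q]) for q in (0,50)])
print('weight',onz(w,207,58,37), onz(w,208,66,0))
E
```

```text
[(array([257.4, 186.2]), [242, 163, 32, 45, 1074])]
[561.11364874 325.05370341 100.        ] [(np.float64(258.1636356192048), np.float64(171.93239485861375)), (np.float64(258.9402874994078), np.float64(179.57371030263147))]
weight [419.02189841 296.23563383  37.        ] [419.09288132 291.11805539   0.        ]
```

View pics/w1z.png

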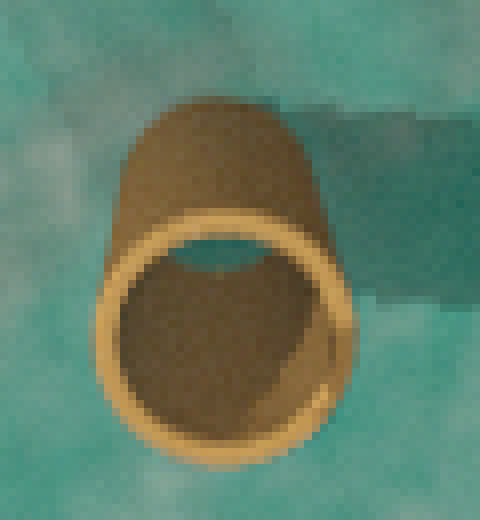

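>>> arm_command --motion '[[[1, 3.3, -4.2, 35, 0, 0, -0.2], [1, 0, 0, 35, 0, 0, 0], [1, 0, 0, 33, 0, 0, 0], [1, 0, 0, 33, 0, 0, 0], [1, 0, 0, 0, 0, 0, 0], [0.3, 0, 0, 0, 0, 0, 0], [0.2, 0, 0, 0, 0, 0, 0], [0.2, 0, 0, 0, 0, 0, 0], [0.2, 0, 0, 0, 0, 0, 0], [0.2, 0, 0, 0, 0, 0, 0]]]' --newtons 15

```text
clock: 3.15
tcp_pos: [561.6, 323.1, 242.0]
eef_rot: [0.774, 0.633, 0.0, 0.0]
force: [-0.1, 0.7, -0.9]
opening: 50.7
```

```bash
python3 - <<'E'
from h import *
d=cam('side'); w=cam('wrist'); f=np.hstack([d['frame'][200:320,140:300],w['frame'][120:240,180:340]]); cv2.imwrite('pics/g1.png',cv2.resize(f[:,:,::-1],None,fx=2.5,fy=2.5))
goto(615.4,-79.8,300,78.3)
E
```

```text
clock 3.25 tcp [561.5 323.1 241.7] yaw 78.53 F [ 0.4 -0.9 -0.3] op 42.3
shift(tool) [-384.1  132.9  -58.3] in target axes [-383.6  134.5  -58.3] turn [-0.01  0.    0.23]
```

View pics/g1.png

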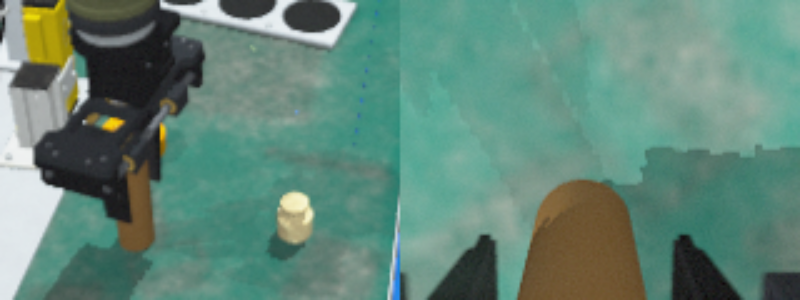

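The view shows the fingers on either side of the core, still closing. Body is wide along the jaw axis.

>>> arm_command --motion '[[[0.2, 0, 0, 0, 0, 0, 0], [0.2, 0, 0, 0, 0, 0, 0], [0.2, 0, 0, 0, 0, 0, 0.2], [0.2, 0, 0, 0, 0, 0, 0], [0.2, 0, 0, -15, 0, 0, 0], [0.2, 0, 0, -20, 0, 0, 0], [0.2, 0, 0, 0, 0, 0, 0]]]' --newtons 15

```text
clock: 4.12
tcp_pos: [562.5, 323.7, 280.7]
eef_rot: [0.775, 0.632, 0.003, 0.001]
force: [0.0, 0.3, -1.1]
opening: 33.0
```

```bash
python3 - <<'E'
from h import *
d=cam('side'); w=cam('wrist'); f=np.hstack([d['frame'][200:320,140:300],w['frame'][120:240,180:340]]); cv2.imwrite('pics/g2.png',cv2.resize(f[:,:,::-1],None,fx=2.5,fy=2.5))
goto(615.4,-79.8,300,78.3)
E
```

```text
clock 4.22 tcp [561.7 323.3 277.9] yaw 78.33 F [ 0.4 -0.4 -0.1] op 32.7
shift(tool) [-383.9  134.1  -22.3] in target axes [-383.8  134.3  -22.1] turn [ 0.08 -0.06  0.03]
```

View pics/g2.png

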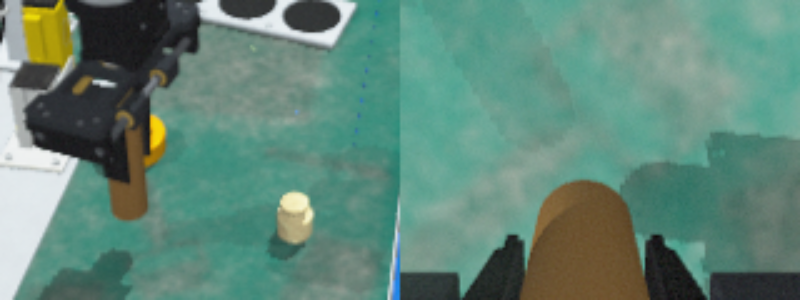

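>>> arm_command --motion '[[[0.2, -30, 8, -15, 0, 0, 0], [0.2, -48, 16, -12, 0, 0, 0], [0.2, -48, 17, 0, 0, 0, 0], [0.2, -48, 17, 0, 0, 0, 0], [0.2, -48, 17, 0, 0, 0, 0], [0.2, -48, 17, 0, 0, 0, 0], [0.2, -48, 17, 0, 0, 0, 0], [0.2, -40, 15, 0, 0, 0, 0], [0.2, -25, 8, 0, 0, 0, 0], [0.2, 0, 0, 0, 0, 0, 0]]]'

```text
clock: 5.48
tcp_pos: [613.1, -80.2, 303.0]
eef_rot: [0.776, 0.63, -0.0, -0.0]
force: [-0.1, 0.3, 0.3]
opening: 32.6
```

```bash
python3 - <<'E'
from h import *
d=cam('side'); w=cam('wrist'); f=np.hstack([d['frame'][100:240,160:320],w['frame'][100:240,180:340]]); cv2.imwrite('pics/g3.png',cv2.resize(f[:,:,::-1],None,fx=2.5,fy=2.5,interpolation=cv2.INTER_NEAREST))
goto(613.8,-79.5,253,78.3)
for z in (0,): print(proj(w,(613.8,-79.5,59)))
E
```

```text
clock 5.58 tcp [613.1 -78.3 303.1] yaw 78.31 F [ 0.2 -0.2 -0.1] op 32.7
shift(tool) [-1.   1.  50.1] in target axes [-1.   1.  50.1] turn [-0.08 -0.03  0.01]
(np.float64(253.12220199602493), np.float64(207.83973317694574))
```

View pics/g3.png

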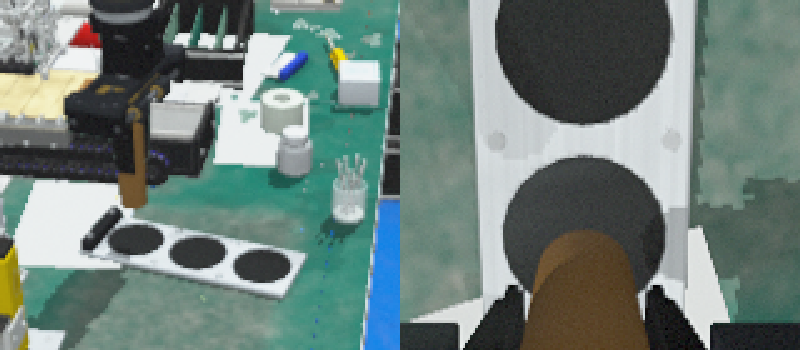

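>>> arm_command --motion '[[[0.2, -1, 1, 14, 0, 0, 0], [0.2, 0, 0, 14, 0, 0, 0], [0.2, 0, 0, 12, 0, 0, 0], [0.2, 0, 0, 6, 0, 0, 0], [0.2, 0, 0, 2, 0, 0, 0], [0.2, 0, 0, 0, 0, 0, 0]]]'

```text
clock: 6.32
tcp_pos: [614.2, -79.8, 256.0]
eef_rot: [0.775, 0.632, 0.0, 0.0]
force: [-0.2, -0.4, 0.4]
opening: 33.3
```

```bash
python3 - <<'E'
from h import *
d=cam('side'); w=cam('wrist'); f=np.hstack([d['frame'][100:240,160:320],w['frame'][100:240,180:340]]); cv2.imwrite('pics/g4.png',cv2.resize(f[:,:,::-1],None,fx=2.5,fy=2.5,interpolation=cv2.INTER_NEAREST))
goto(613.8,-79.5,252,78.3)
E
```

```text
clock 6.42 tcp [614.4 -79.8 256.4] yaw 78.33 F [0.1 0.2 0.6] op 32.7
shift(tool) [ 0.2 -0.6  4.4] in target axes [ 0.2 -0.6  4.4] turn [ 0.06 -0.    0.03]
```

View pics/g4.png

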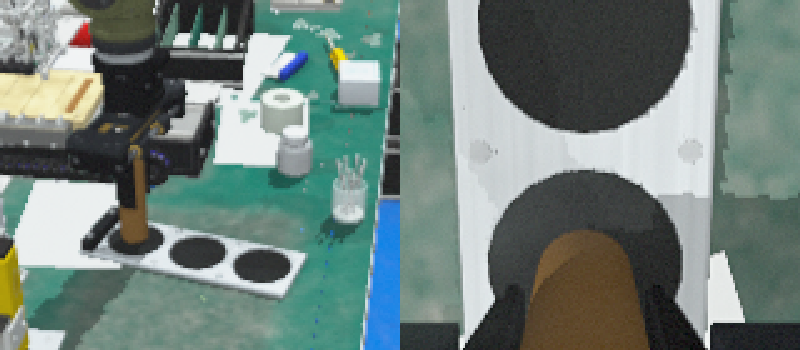

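>>> arm_command --motion '[[[0.2, 0, -0.5, 1.5, 0, 0, 0], [0.2, 0, 0, 1, 0, 0, 0], [0.2, 0, 0, 1, 0, 0, 0], [0.2, 0, 0, 0, 0, 0, 0]]]'

```text
clock: 6.92
tcp_pos: [613.6, -79.6, 252.1]
eef_rot: [0.775, 0.632, -0.0, -0.0]
force: [0.1, -0.5, -0.7]
opening: 32.6
```

```bash
python3 - <<'E'
from h import *
goto(613.8,-79.5,252,78.3)
E
```

```text
clock 6.92 tcp [613.6 -79.6 252.1] yaw 78.33 F [ 0.1 -0.5 -0.7] op 32.6
shift(tool) [0.2 0.2 0.1] in target axes [0.2 0.2 0.1] turn [-0.01 -0.    0.03]
```

>>> arm_command --motion '[[[0.2, 0, 0, 0.7, 0, 0, 0], [0.2, 0, 0, 0.5, 0, 0, 0], [0.2, 0, 0, 0, 0, 0, 0]]]'

```text
clock: 7.3
tcp_pos: [613.7, -79.7, 251.6]
eef_rot: [0.775, 0.632, 0.0, 0.0]
force: [-1.3, 0.8, 3.0]
opening: 32.8
```

```bash
python3 - <<'E'
from h import *
c=cam('side')
goto(613.8,-79.5,252,78.3)
E
```

```text
clock 7.35 tcp [613.7 -79.7 251.6] yaw 78.33 F [-2.   0.2  3.9] op 32.8
shift(tool) [ 0.2  0.  -0.4] in target axes [ 0.2  0.  -0.4] turn [0.02 0.   0.03]
```

Contact at about 4 N. I release and rise.

>>> arm_command --motion '[[[0.45, 0, 0, -0.5, 0, 0, 0], [0.6, 0, 0, 0, 0, 0, 0], [0.6, 0, 0, 0, 0, 0, 0], [0.6, 0, 0, -30, 0, 0, 0], [0.8, 0, 0, -50, 0, 0, 0], [1, 0, -30, -40, 0, 0, 0], [1, 0, -40, 0, 0, 0, 0], [1, 0, 0, 0, 0, 0, 0]]]'

```text
clock: 8.35
tcp_pos: [543.4, -65.0, 371.6]
eef_rot: [0.775, 0.632, 0.0, 0.0]
force: [-0.1, 0.1, -0.5]
opening: 91.3
```

```bash
python3 - <<'E'
from h import *
d=cam('side'); w=cam('wrist'); c=cam('top')
f=np.hstack([d['frame'][140:230,180:310],c['frame'][130:220,200:330]]); cv2.imwrite('pics/g5.png',cv2.resize(f[:,:,::-1],None,fx=3,fy=3,interpolation=cv2.INTER_NEAREST))
save(w,'w5.png'); goto(474,-419,380,78.3)
for X in [(615.4,-79.8,110),(615.4,-79.8,10)]: print(np.round(proj(w,X),1),np.round(proj(d,X),1),np.round(proj(c,X),1))
E
```

```text
clock 8.5 tcp [545.4 -65.6 371.4] yaw 78.33 F [ 0.6  1.3 -0.2] op 94.5
shift(tool) [-360.5    1.5   -8.6] in target axes [-360.5    1.7   -8.6] turn [ 0.01 -0.    0.03]
[253.6 269.6] [211.9 167.1] [245.9 152.2]
[253.5 230.7] [213.8 195.6] [246.2 159.4]
```

View pics/g5.png

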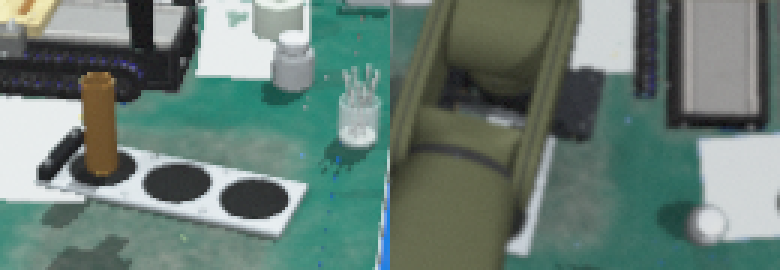

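View pics/w5.png

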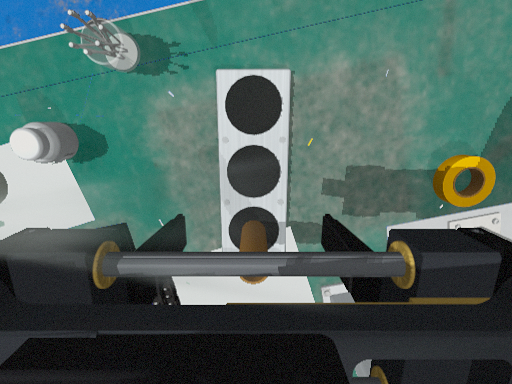

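The core stands on its pad. Next is the film roll.

>>> arm_command --motion '[[[1, -35, 0, -8, 0, 0, 0], [1, -50, 0, 0, 0, 0, 0], [1, -50, 0, 0, 0, 0, 0], [1, -50, 0, 0, 0, 0, 0], [1, -50, 0, 0, 0, 0, 0], [1, -50, 0, 0, 0, 0, 0], [1, -45, 0, 0, 0, 0, 0], [1, -30, 1, 0, 0, 0, 0], [1, 0, 0, 0, 0, 0, 0]]]'

```text
clock: 9.62
tcp_pos: [473.2, -420.7, 378.5]
eef_rot: [0.776, 0.63, -0.0, -0.001]
force: [0.5, 1.0, -0.9]
opening: 95.2
```

```bash
python3 - <<'E'
from h import *
d=cam('side'); w=cam('wrist'); c=cam('top')
f=np.hstack([d['frame'][140:230,180:310],c['frame'][130:220,200:330]]); cv2.imwrite('pics/g6.png',cv2.resize(f[:,:,::-1],None,fx=3,fy=3,interpolation=cv2.INTER_NEAREST))
save(w,'w6.png'); goto(474,-419,380,78.3)
for X in [(475,-419,45),(444,-294,58)]: print(np.round(proj(w,X),1))
for X in [(615.4,-79.8,110),(615.4,-79.8,10)]: print(np.round(proj(d,X),1),np.round(proj(c,X),1))
E
```

```text
clock 9.78 tcp [ 473.7 -418.   378.9] yaw 78.35 F [-0.3  0.8 -0.3] op 95.2
shift(tool) [-1.   0.5 -1.1] in target axes [-1.   0.5 -1.1] turn [-0.04 -0.05  0.05]
[253.7 185.3]
[358.8 138.8]
[211.9 167.1] [245.9 152.2]
[213.8 195.6] [246.2 159.4]
```

View pics/g6.png

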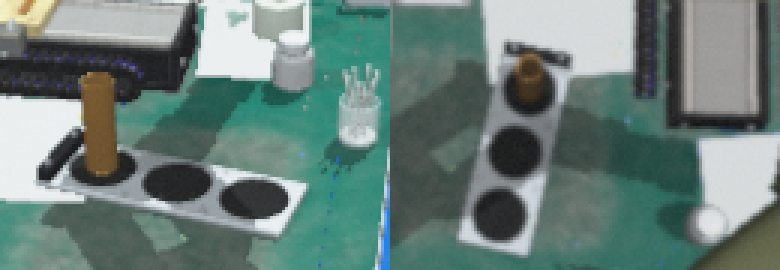

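View pics/w6.png

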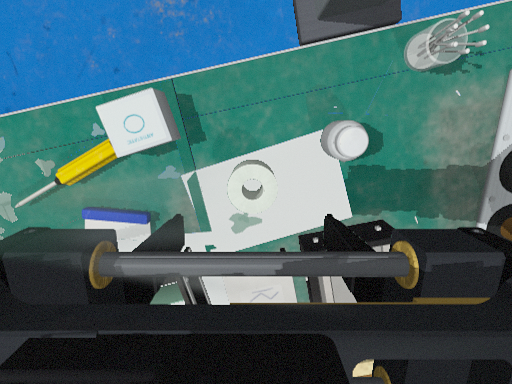

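The roll's ring is centred near (252,186), within 2 px of the prediction, and the can is at (347,139). I go down.

>>> arm_command --motion '[[[1, -2, 1, 40, 0, 0, 0], [1, 0, 0, 45, 0, 0, 0], [1, 0, 0, 40, 0, 0, 0], [1, 0, 0, 30, 0, 0, 0], [1, 0, 0, 10, 0, 0, 0], [1, 0, 0, 0, 0, 0, 0]]]'

```text
clock: 10.52
tcp_pos: [474.2, -419.8, 214.5]
eef_rot: [0.775, 0.632, 0.0, -0.0]
force: [-0.2, -0.1, -0.1]
opening: 95.0
```

```bash
python3 - <<'E'
from h import *
d=cam('side'); w=cam('wrist')
f=np.hstack([d['frame'][80:190,200:340],w['frame'][100:210,185:325]]); cv2.imwrite('pics/g7.png',cv2.resize(f[:,:,::-1],None,fx=2.8,fy=2.8,interpolation=cv2.INTER_NEAREST))
goto(474.6,-421,209,78.3)
E
```

```text
clock 10.62 tcp [ 474.6 -420.7  216.4] yaw 78.36 F [-0.5 -0.5  0.4] op 95.0
shift(tool) [-0.3  0.1  7.4] in target axes [-0.3  0.1  7.4] turn [0.14 0.09 0.06]
```

View pics/g7.png

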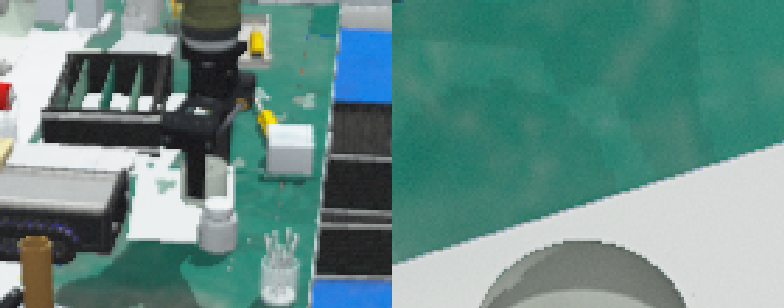

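The roll is centred between the fingers at column 253. I close.

>>> arm_command --motion '[[[1, 0, 0, 5, 0, 0, 0], [0.55, 0, 0, 0, 0, 0, 0], [0.55, 0, 0, 0, 0, 0, 0], [0.55, 0, 0, 0, 0, 0, 0], [0.55, 0, 0, 0, 0, 0, 0], [0.55, 0, 0, 0, 0, 0, 0], [0.55, 0, 0, 0, 0, 0, 0], [0.55, 0, 0, 0, 0, 0, 0]]]' --newtons 25

```text
clock: 11.62
tcp_pos: [473.8, -420.6, 209.7]
eef_rot: [0.775, 0.632, -0.0, 0.0]
force: [0.3, -1.4, 0.8]
opening: 61.2
```

```bash
python3 - <<'E'
from h import *
w=cam('wrist'); save(w,'w8.png')
goto(474.6,-421,209,78.3)
E
```

```text
clock 11.68 tcp [ 473.8 -420.6  209.7] yaw 78.33 F [-2.  -0.5  0.4] op 61.1
shift(tool) [-0.3  0.9  0.7] in target axes [-0.3  0.9  0.7] turn [0.01 0.02 0.03]
```

View pics/w8.png

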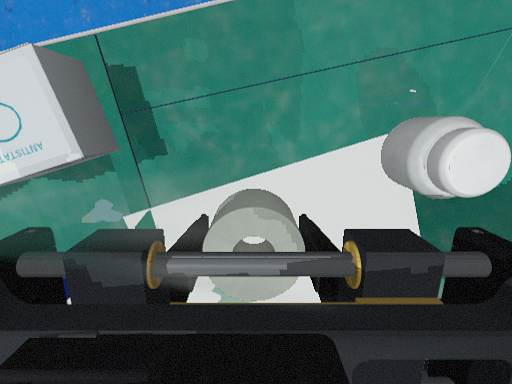

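```bash
python3 - <<'E'
from h import *
w=cam('wrist')
f=w['frame'][180:310,190:320]; cv2.imwrite('pics/w8z.png',cv2.resize(f[:,:,::-1],None,fx=4.5,fy=4.5,interpolation=cv2.INTER_NEAREST))
print(onz(w,255,240,45),onz(w,253,192,0))
h=onz(w,253.5,245,45); T=np.array([473.8,-420.6]); yw=np.radians(78.33); d=h[:2]-T
print('top center in tool',d@[np.cos(yw),np.sin(yw)],d@[np.sin(yw),-np.cos(yw)])
E
```

```text
[ 469.22627645 -419.0217723    45.        ] [ 451.9820017  -416.70027438    0.        ]
top center in tool -0.2559129532620534 -1.5991620417294055
```

View pics/w8z.png

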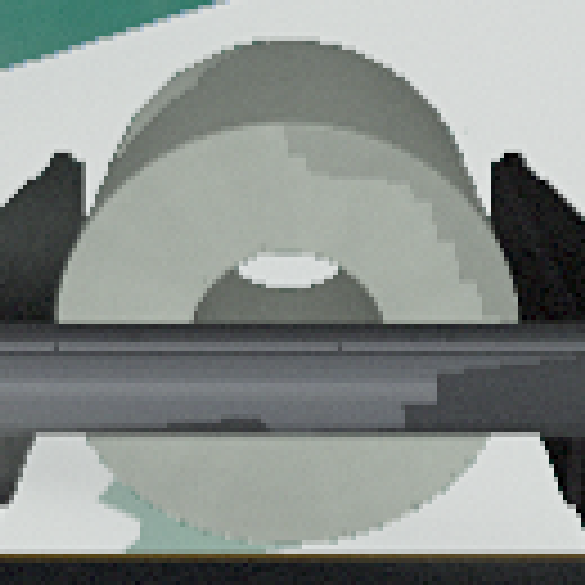

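>>> arm_command --motion '[[[0.55, 0, 0, -10, 0, 0, 0], [0.55, 0, 0, -25, 0, 0, 0], [0.55, 0, 0, -40, 0, 0, 0], [0.55, 0, 0, -45, 0, 0, 0], [0.55, 0, 0, 0, 0, 0, 0]]]'

```text
clock: 12.35
tcp_pos: [474.8, -421.1, 334.9]
eef_rot: [0.775, 0.632, 0.0, 0.004]
force: [0.1, -0.2, -2.5]
opening: 61.1
```

```bash
python3 - <<'E'
from h import *
goto(534.7,-63,330,78.3)
E
```

```text
clock 12.35 tcp [ 474.8 -421.1  334.9] yaw 78.34 F [ 0.1 -0.2 -2.5] op 61.1
shift(tool) [362.9 -13.7   3. ] in target axes [362.8 -13.9   4.9] turn [0.43 0.28 0.04]
```

```bash
python3 - <<'E'
from h import *
w=cam('wrist'); s=manip.get_state(); T=s['tcp_pos']; print(T)
f=w['frame'][180:310,190:320]; cv2.imwrite('pics/w9z.png',cv2.resize(f[:,:,::-1],None,fx=4.5,fy=4.5,interpolation=cv2.INTER_NEAREST))
yw=np.radians(78.33); z=T[2]-164.7
for p in [(253.5,206.8),(253.5,301)]:
    d=(onz(w,*p,z)-T)[:2]; print(d@[np.cos(yw),np.sin(yw)],d@[np.sin(yw),-np.cos(yw)])
E
```

```text
[ 474.09703026 -420.52654607  331.54989474]
-1.4939113212666522 -22.23384397920523
-1.4070376200699206 41.321214057294675
```

View pics/w9z.png

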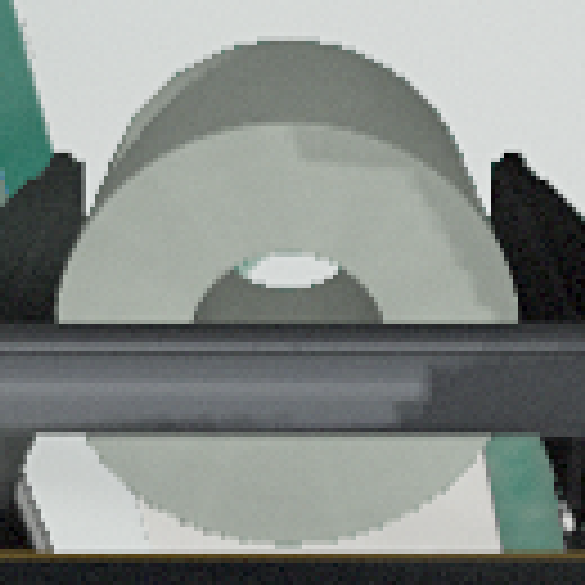

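```bash
python3 - <<'E'
from h import *
im=cv2.imread('pics/w6.png'); f=im[140:230,210:300]; cv2.imwrite('pics/w6z.png',cv2.resize(f,None,fx=6,fy=6,interpolation=cv2.INTER_NEAREST))
im=cv2.imread('pics/top0.png'); f=im[180:225,290:360]; cv2.imwrite('pics/t0z.png',cv2.resize(f,None,fx=9,fy=9,interpolation=cv2.INTER_NEAREST))
w=cam('wrist'); s=manip.get_state(); T=s['tcp_pos']
yw=np.radians(78.33); o=-w['R'].T@w['t']-T; A=np.array([[np.cos(yw),np.sin(yw),0],[np.sin(yw),-np.cos(yw),0],[0,0,-1]])
print(A@o, (w['R']@A.T).round(3), w['f'])
E
```

```text
[ -0.92081815 -71.06989548  17.67708497] [[ 1.    -0.001  0.001]
 [ 0.001  0.967 -0.256]
 [-0.     0.256  0.967]] 267.36041694636634
```

View pics/w6z.png

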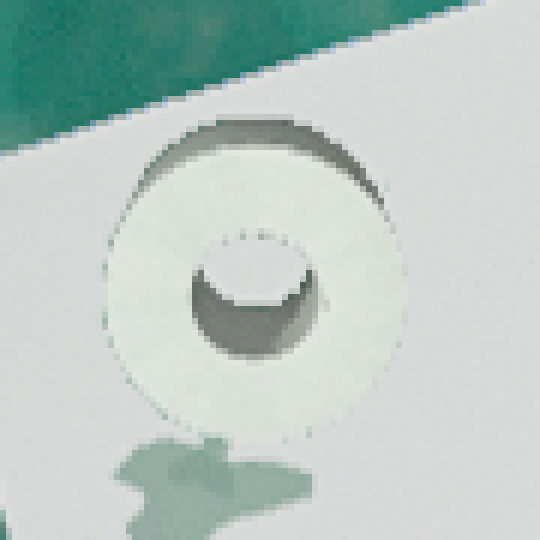

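View pics/t0z.png

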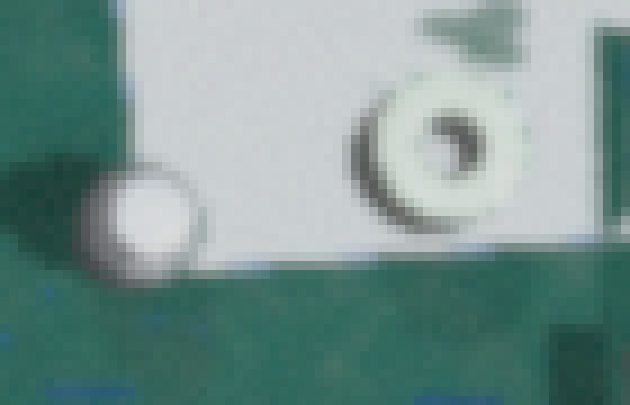

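>>> arm_command --motion '[[[0.55, 25, -1, 0, 0, 0, 0], [0.55, 45, -3, 0, 0, 0, 0], [0.55, 50, -3, 0, 0, 0, 0], [0.55, 50, -3, 0, 0, 0, 0], [0.55, 50, -3, 0, 0, 0, 0], [0.55, 50, -3, 0, 0, 0, 0], [0.55, 45, -3, 0, 0, 0, 0], [0.55, 30, -2, 0, 0, 0, 0], [0.55, 17, 0, 0, 0, 0, 0], [0.55, 0, 0, 0, 0, 0, 0]]]'

```text
clock: 13.7
tcp_pos: [526.1, -60.6, 328.3]
eef_rot: [0.775, 0.632, -0.001, -0.001]
force: [0.5, -0.1, -3.2]
opening: 61.0
```

```bash
python3 - <<'E'
from h import *
w=cam('wrist'); save(w,'w10.png'); d=cam('side'); f=d['frame'][100:240,160:320]; cv2.imwrite('pics/g10.png',cv2.resize(f[:,:,::-1],None,fx=4,fy=4,interpolation=cv2.INTER_NEAREST))
goto(526.9,-61.4,225,78.3)
E
```

```text
clock 13.8 tcp [526.3 -62.  329. ] yaw 78.32 F [ 0.4 -0.8 -3.9] op 60.4
shift(tool) [  0.8   0.6 104. ] in target axes [  0.7   0.5 104. ] turn [-0.06  0.03  0.02]
```

View pics/w10.png

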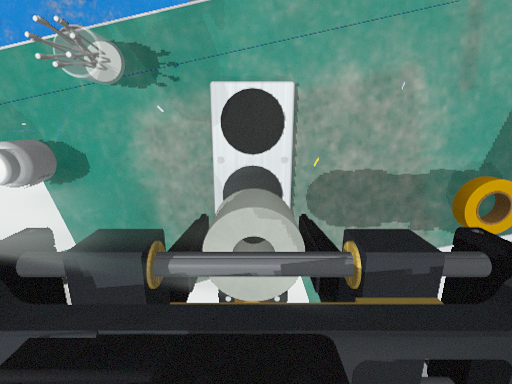

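View pics/g10.png

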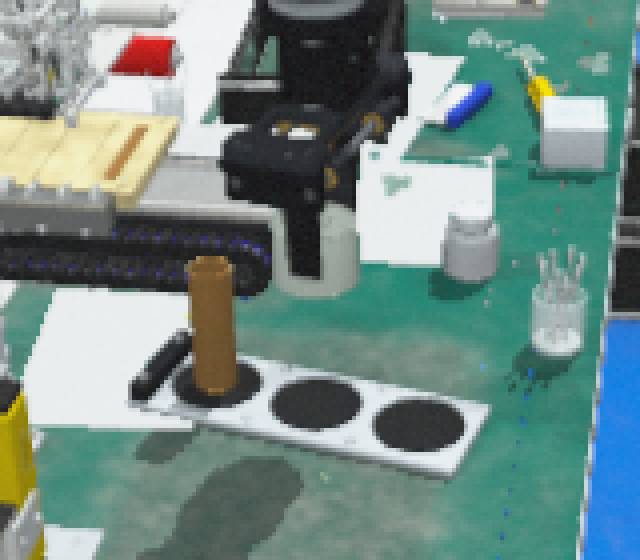

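>>> arm_command --motion '[[[0.55, 1, 0, 25, 0, 0, 0], [0.55, 0, 0, 30, 0, 0, 0], [0.55, 0, 0, 25, 0, 0, 0], [0.55, 0, 0, 15, 0, 0, 0], [0.55, 0, 0, 7, 0, 0, 0], [0.55, 0, 0, 0, 0, 0, 0]]]'

```text
clock: 14.55
tcp_pos: [526.8, -61.1, 227.7]
eef_rot: [0.775, 0.631, -0.0, 0.0]
force: [-0.1, 1.1, -2.2]
opening: 61.0
```

```bash
python3 - <<'E'
from h import *
w=cam('wrist'); save(w,'w11.png'); d=cam('side'); f=d['frame'][140:240,180:300]; cv2.imwrite('pics/g11.png',cv2.resize(f[:,:,::-1],None,fx=5,fy=5,interpolation=cv2.INTER_NEAREST))
goto(526.9,-61.4,220,78.3)
s=manip.get_state()['tcp_pos'][2]
z=s-164.7-45
for zz,n in ((z,'bot'),(z+45,'top')):
  for a in (-31,31): print(n,np.round(proj(d,(534.7+a*.979,-63-a*.203,zz)),1),np.round(proj(w,(534.7+a*.979,-63-a*.203,zz)),1))
E
```

```text
clock 14.65 tcp [527.2 -60.9 228.6] yaw 78.32 F [-1.2  0.5 -2. ] op 61.0
shift(tool) [-0.5 -0.2  8.6] in target axes [-0.5 -0.2  8.6] turn [0.11 0.01 0.02]
bot [248.3 200.3] [253.3 191.4]
bot [229.1 196.3] [253.2 267.6]
top [248.  187.5] [253.4 211.4]
top [228.6 183.6] [253.2 305.5]
```

View pics/w11.png

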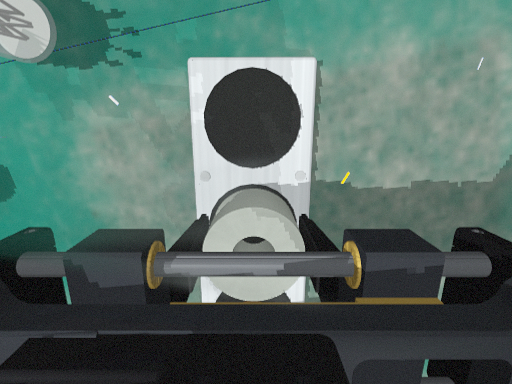

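View pics/g11.png

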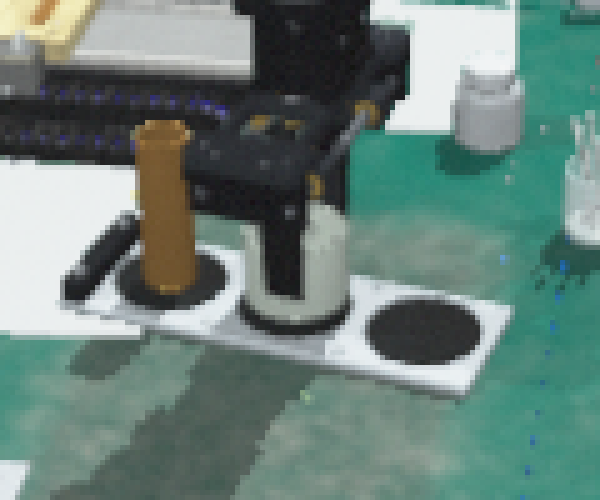

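```bash
python3 - <<'E'
from meas import *
ts=[]
for i in range(4):
    w=cam('wrist'); s=manip.get_state(); ts.append(s['tcp_pos'])
    yw=np.radians(78.33); A=np.array([[np.cos(yw),np.sin(yw)],[np.sin(yw),-np.cos(yw)]])
    print(s['tcp_pos'].round(1),(-w['R'].T@w['t']).round(1))
T=np.mean(ts,0)
f=w['frame']; cv2.imwrite('pics/w12z.png',cv2.resize(f[175:310,190:320,::-1],None,fx=4.4,fy=4.4,interpolation=cv2.INTER_NEAREST))
g=f.max(2)<60; m=np.zeros_like(g); m[60:172,195:310]=g[60:172,195:310]
for ce,st in blobs(w,m,500):
    # subpixel: map contour onto plane and fit circle
    cs,_=cv2.findContours(m.astype(np.uint8),0,1); k=max(cs,key=len)[:,0]
    P=np.array([onz(w,*p,10)[:2] for p in k],np.float32); cc,r=cv2.minEnclosingCircle(P); print('pad3',cc,r,'rel tool',A@(np.array(cc)-T[:2]))
E
```

```text
[527.2 -60.8 228.7] [456.9 -46.9 208.5]
[527.1 -60.8 228.7] [456.9 -46.9 208.6]
[527.1 -60.7 228.6] [456.9 -46.8 208.5]
[527.  -60.7 228.4] [456.8 -46.8 208.4]
pad3 (454.1166687011719, -47.47003173828125) 34.205596923828125 rel tool [ -1.7383495  -74.16596737]
```

View pics/w12z.png

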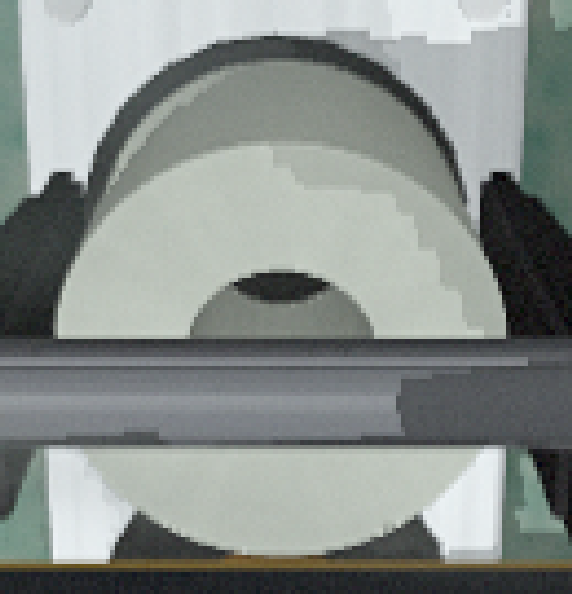

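```bash
python3 - <<'E'
from meas import *
w=cam('wrist'); T=manip.get_state()['tcp_pos']
yw=np.radians(78.33); A=np.array([[np.cos(yw),np.sin(yw)],[np.sin(yw),-np.cos(yw)]])
for n,v,z in [('topfront',206.8,63.9),('topback',300.7,63.9),('botfront',188.1,18.9),('padfront',182.8,10)]:
    print(n,(A@(onz(w,253.5,v,z)-T)[:2]).round(1))
# left/right extents of top ring
for u in (202.3,304.5): print((A@(onz(w,u,249,63.9)-T)[:2]).round(1))
print((A@(onz(w,174,249,63.9)-T)[:2]).round(1))
E
```

```text
topfront [ -0.2 -25. ]
topback [-0.2 36.6]
botfront [ -0.2 -24.8]
padfront [ -0.2 -26.7]
[-30.5   1.2]
[30.   1.2]
[-47.2   1.2]
```

The roll sits +6 mm along tool y, against the pad at +8, so I shift it by 2 mm and lower it.

>>> arm_command --motion '[[[0.55, -0.8, 2, 2, 0, 0, 0], [0.55, 0, 0, 4, 0, 0, 0], [0.55, 0, 0, 1.5, 0, 0, 0], [0.55, 0, 0, 0, 0, 0, 0], [0.55, 0, 0, 0, 0, 0, 0]]]'

```text
clock: 15.52
tcp_pos: [528.4, -61.9, 220.0]
eef_rot: [0.775, 0.632, -0.0, -0.0]
force: [-0.0, 0.2, -2.6]
opening: 60.8
```

>>> arm_command --motion '[[[0.55, 0, 0, 1, 0, 0, 0], [0.55, 0, 0, 0, 0, 0, 0]]]'

```text
clock: 15.78
tcp_pos: [528.6, -61.9, 219.6]
eef_rot: [0.775, 0.632, 0.0, 0.0]
force: [-3.1, 1.4, 2.9]
opening: 60.9
```

Contact made. I release and rise straight up, then back off for a look.

>>> arm_command --motion '[[[0.7, 0, 0, -0.3, 0, 0, 0], [0.9, 0, 0, 0, 0, 0, 0], [0.9, 0, 0, 0, 0, 0, 0], [0.9, 0, 0, -25, 0, 0, 0], [0.9, 0, 0, -45, 0, 0, 0], [1, 0, -20, -45, 0, 0, 0], [1, 0, -50, -35, 0, 0, 0], [1, 0, -20, 0, 0, 0, 0], [1, 0, 0, 0, 0, 0, 0]]]'

```text
clock: 16.9
tcp_pos: [439.5, -43.4, 369.9]
eef_rot: [0.775, 0.632, 0.001, 0.001]
force: [0.6, 0.5, -0.3]
opening: 94.9
```

```bash
python3 - <<'E'
from h import *
w=cam('wrist'); save(w,'w13.png'); d=cam('side'); f=d['frame'][140:240,180:300]; cv2.imwrite('pics/g13.png',cv2.resize(f[:,:,::-1],None,fx=5,fy=5,interpolation=cv2.INTER_NEAREST))
goto(447,-294,375,78.3)
for X in [(615.4,-79.8,110),(534.7,-63,55)]: print(np.round(proj(w,X),1))
E
```

```text
clock 17.0 tcp [440.5 -43.7 369.1] yaw 78.33 F [ 0.2 -0.5  0.5] op 95.1
shift(tool) [-243.8   57.    -5.9] in target axes [-243.7   57.1   -5.9] turn [0.01 0.   0.03]
[253.3 356.4]
[253.4 263.9]
```

View pics/w13.png

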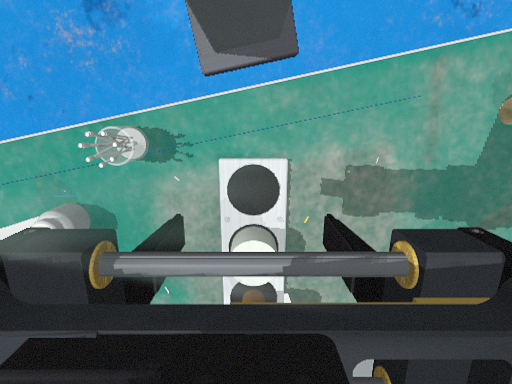

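View pics/g13.png

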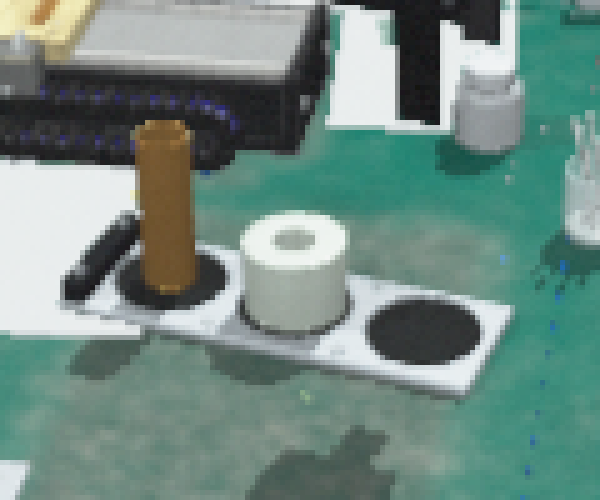

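Core and roll stand centred on their pads. Next is the can.

>>> arm_command --motion '[[[1, -30, 8, 0, 0, 0, 0], [1, -50, 10, 0, 0, 0, 0], [1, -50, 10, 0, 0, 0, 0], [1, -50, 10, 0, 0, 0, 0], [1, -45, 10, 0, 0, 0, 0], [1, -24, 6, 0, 0, 0, 0], [1, 0, 0, 0, 0, 0, 0], [1, 0, 0, 0, 0, 0, 0]]]'

```text
clock: 18.0
tcp_pos: [443.1, -297.8, 368.8]
eef_rot: [0.775, 0.632, 0.0, -0.001]
force: [-0.0, -0.7, 0.6]
opening: 95.1
```

```bash
python3 - <<'E'
from h import *
w=cam('wrist'); f=w['frame'][135:235,200:310]; cv2.imwrite('pics/w14.png',cv2.resize(f[:,:,::-1],None,fx=6,fy=6,interpolation=cv2.INTER_NEAREST))
goto(443,-299,375,78.3)
for X in [(443,-299,58),(443,-299,0)]: print(np.round(proj(w,X),1))
E
```

```text
clock 18.05 tcp [ 443.1 -297.4  369. ] yaw 78.4 F [-0.1 -0.  -0.1] op 95.0
shift(tool) [-1.5  0.2 -6. ] in target axes [-1.6  0.2 -6. ] turn [-0.04 -0.04  0.1 ]
[252.  188.8]
[252.2 178.3]
```

View pics/w14.png

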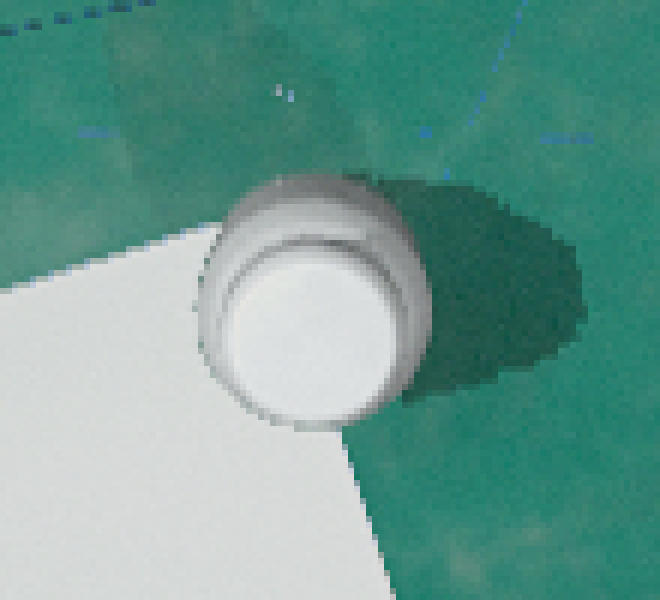

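Lid centre is at (251.7,190.7), about 2 mm ahead of the prediction. I correct for that and descend.

>>> arm_command --motion '[[[1, -1.6, 2.3, 35, 0, 0, 0], [1, 0, 0, 45, 0, 0, 0], [1, 0, 0, 45, 0, 0, 0], [1, 0, 0, 30, 0, 0, 0], [1, 0, 0, 14, 0, 0, 0], [1, 0, 0, 0, 0, 0, 0]]]'

```text
clock: 18.8
tcp_pos: [444.8, -299.7, 200.0]
eef_rot: [0.775, 0.632, -0.0, -0.001]
force: [-0.3, 0.3, 0.2]
opening: 95.1
```

```bash
python3 - <<'E'
from h import *
w=cam('wrist'); save(w,'w15.png')
goto(445,-299.5,199,78.3)
for X in [(445,-299.5,58)]: print(np.round(proj(w,X),1))
E
```

```text
clock 18.85 tcp [ 445.3 -300.3  201.2] yaw 78.38 F [-0.3  0.4  0.1] op 95.1
shift(tool) [ 0.7 -0.4  2.2] in target axes [ 0.7 -0.4  2.2] turn [0.05 0.03 0.08]
[254.3 268.2]
```

View pics/w15.png

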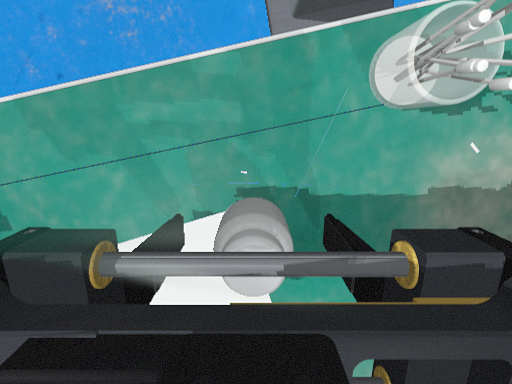

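>>> arm_command --motion '[[[0.4, 0, 0, 0, 0, 0, 0], [0.4, 0, 0, 0, 0, 0, 0], [0.4, 0, 0, 0, 0, 0, 0], [0.4, 0, 0, 0, 0, 0, 0], [0.4, 0, 0, 0, 0, 0, 0], [0.4, 0, 0, 0, 0, 0, 0], [0.4, 0, 0, 0, 0, 0, 0], [0.4, 0, 0, 0, 0, 0, 0]]]' --newtons 25

```text
clock: 19.85
tcp_pos: [444.8, -300.4, 200.3]
eef_rot: [0.775, 0.632, 0.0, -0.0]
force: [0.3, 1.5, 0.3]
opening: 47.5
```

```bash
python3 - <<'E'
from h import *
w=cam('wrist'); f=w['frame'][190:310,190:320]; cv2.imwrite('pics/w16.png',cv2.resize(f[:,:,::-1],None,fx=4.5,fy=4.5,interpolation=cv2.INTER_NEAREST))
goto(445,-299.5,199,78.3)
T=manip.get_state()['tcp_pos']
for yy in (-4,0,4):
  p=np.array([T[0]+yy*.979,T[1]-yy*.203])
  print(yy,[np.round(proj(w,(*(p+a*np.array([.979,-.203])),z)),1) for a,z in ((-18,58),(18,58),(-24,42),(-24,0))])
E
```

```text
clock 19.9 tcp [ 444.8 -300.4  200.4] yaw 78.33 F [0.1 1.3 0.8] op 47.5
shift(tool) [1.  0.  1.4] in target axes [1.  0.  1.4] turn [-0.01 -0.01  0.03]
-4 [array([254. , 227.2]), array([253.8, 291.4]), array([253.9, 205.7]), array([253.7, 187.4])]
0 [array([254. , 234.8]), array([253.8, 298. ]), array([253.9, 212.7]), array([253.7, 193. ])]
4 [array([254. , 242.2]), array([253.8, 304.6]), array([253.9, 219.6]), array([253.7, 198.5])]
```

View pics/w16.png

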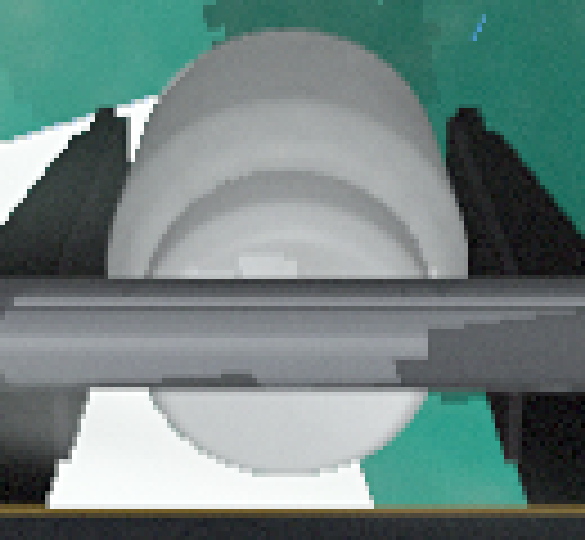

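>>> arm_command --motion '[[[0.4, 0, 0, -15, 0, 0, 0], [0.4, 0, 0, -35, 0, 0, 0], [0.4, 10, -2, -45, 0, 0, 0], [0.4, 40, -7, -10, 0, 0, 0], [0.4, 50, -8, 0, 0, 0, 0], [0.4, 50, -8, 0, 0, 0, 0], [0.4, 50, -8, 0, 0, 0, 0], [0.4, 35, -6, 0, 0, 0, 0], [0.4, 15, -3, 0, 0, 0, 0], [0.4, 0, 0, 0, 0, 0, 0]]]'

```text
clock: 21.15
tcp_pos: [454.2, -46.8, 305.7]
eef_rot: [0.775, 0.632, -0.0, 0.0]
force: [0.5, -0.7, -1.2]
opening: 47.9
```

```bash
python3 - <<'E'
from h import *
w=cam('wrist'); save(w,'w17.png'); d=cam('side'); f=d['frame'][140:240,180:320]; cv2.imwrite('pics/g17.png',cv2.resize(f[:,:,::-1],None,fx=5,fy=5,interpolation=cv2.INTER_NEAREST))
goto(454.5,-46.6,217,78.3)
E
```

```text
clock 21.25 tcp [454.3 -47.9 305.6] yaw 78.3 F [ 0.4  0.4 -1.5] op 47.4
shift(tool) [ 1.4 -0.1 88.6] in target axes [ 1.3 -0.  88.6] turn [0.02 0.04 0.  ]
```

View pics/g17.png

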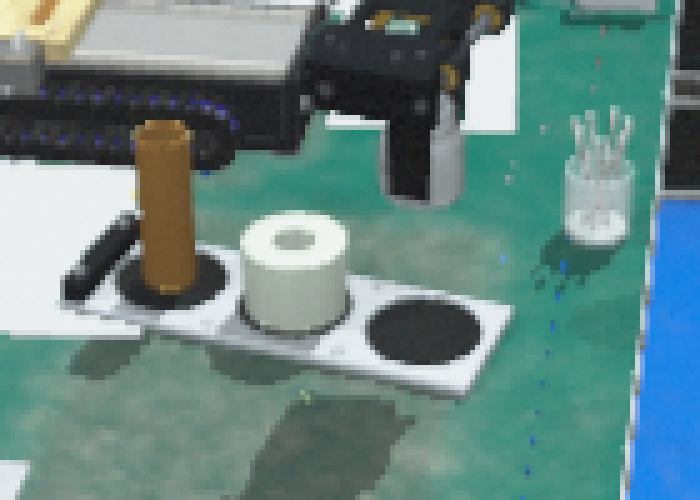

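>>> arm_command --motion '[[[0.4, 1, 0, 25, 0, 0, 0], [0.4, 0, 0, 35, 0, 0, 0], [0.4, 0, 0, 18, 0, 0, 0], [0.4, 0, 0, 7, 0, 0, 0], [0.4, 0, 0, 3, 0, 0, 0], [0.4, 0, 0, 0, 0, 0, 0], [0.4, 0, 0, 0, 0, 0, 0]]]'

```text
clock: 22.12
tcp_pos: [454.8, -46.3, 218.3]
eef_rot: [0.775, 0.632, 0.001, 0.001]
force: [0.4, 0.6, -2.1]
opening: 47.5
```

```bash
python3 - <<'E'
from h import *
w=cam('wrist'); f=w['frame'][175:310,190:320]; cv2.imwrite('pics/w18.png',cv2.resize(f[:,:,::-1],None,fx=4.4,fy=4.4,interpolation=cv2.INTER_NEAREST));  d=cam('side'); f=d['frame'][140:240,180:320]; cv2.imwrite('pics/g18.png',cv2.resize(f[:,:,::-1],None,fx=5,fy=5,interpolation=cv2.INTER_NEAREST))
goto(454.5,-46.6,211,78.3)
E
```

```text
clock 22.23 tcp [454.7 -46.2 218.1] yaw 78.34 F [-0.2 -0.  -2.2] op 47.7
shift(tool) [-0.4 -0.1  7.1] in target axes [-0.4 -0.1  7.1] turn [0.08 0.   0.04]
```

View pics/g18.png

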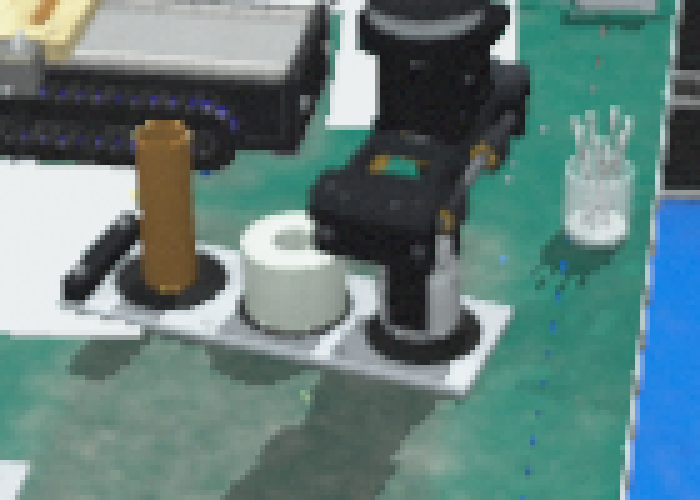

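View pics/w18.png

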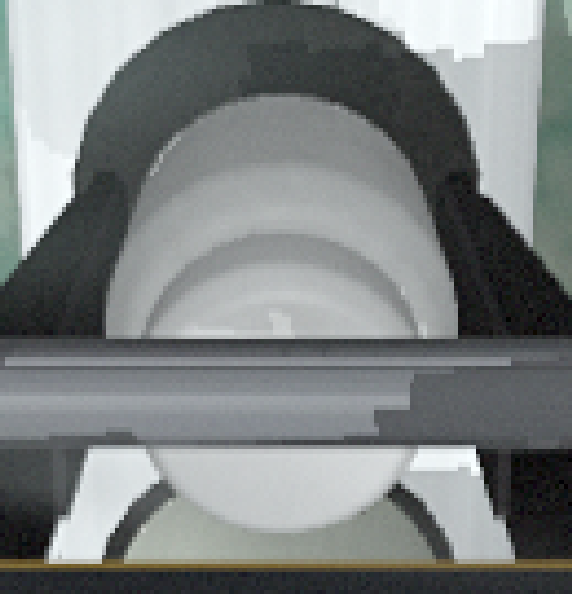

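```bash
python3 - <<'E'
from meas import *
w=cam('wrist'); T=manip.get_state()['tcp_pos']; print(T)
yw=np.radians(78.33); A=np.array([[np.cos(yw),np.sin(yw)],[np.sin(yw),-np.cos(yw)]])
for n,u,v,z,r in [('canbot',253.5,195.6,T[2]-200.4,24),('lidback',253.5,294.9,T[2]-142.4,-18),('lidfront',253.5,234.2,T[2]-142.4,18),('padfront',253.5,175.2,10,35)]:
    print(n,(A@(onz(w,u,v,z)-T)[:2]).round(1)+[0,r])
print('pad l/r',[(A@(onz(w,u,v,10)-T)[:2]).round(1) for u,v in ((207,215),(298.5,215))])
E
```

```text
[454.61173436 -46.17935273 217.92212785]
canbot [-0.2  2.4]
lidback [-0.2 -1.4]
lidfront [-0.3  0.1]
padfront [-0.2  0.3]
pad l/r [array([-34.7,  -4.5]), array([33.3, -4.6])]
```

>>> arm_command --motion '[[[0.4, -0.5, 0, 4, 0, 0, 0], [0.4, 0, 0, 2, 0, 0, 0], [0.4, 0, 0, 1, 0, 0, 0], [0.4, 0, 0, 0, 0, 0, 0]]]'

```text
clock: 22.78
tcp_pos: [454.3, -46.7, 210.3]
eef_rot: [0.775, 0.632, -0.0, -0.0]
force: [-1.6, 0.4, -0.7]
opening: 47.7
```

>>> arm_command --motion '[[[0.4, 0, 0, 0.8, 0, 0, 0], [0.4, 0, 0, 0, 0, 0, 0]]]'

```text
clock: 23.02
tcp_pos: [454.4, -46.7, 210.3]
eef_rot: [0.775, 0.632, -0.0, -0.0]
force: [-3.5, 0.2, 5.3]
opening: 47.4
```

>>> arm_command --motion '[[[0.6, 0, 0, -0.4, 0, 0, 0], [0.8, 0, 0, 0, 0, 0, 0], [0.8, 0, 0, 0, 0, 0, 0], [0.8, 0, 0, -25, 0, 0, 0], [0.8, 0, 0, -45, 0, 0, 0], [1, 20, -6, -45, 0, 0, 0], [1, 40, -12, -30, 0, 0, 0], [1, 50, -16, 0, 0, 0, 0], [1, 50, -16, 0, 0, 0, 0], [1, 50, -16, 0, 0, 0, 0]]]'

```text
clock: 24.28
tcp_pos: [431.7, 173.9, 355.2]
eef_rot: [0.775, 0.631, 0.001, 0.0]
force: [0.5, -1.0, -0.4]
opening: 95.1
```

>>> arm_command --motion '[[[1, 50, -16, 0, 0, 0, 0], [1, 40, -12, 0, 0, 0, 0], [1, 25, -7, 0, 0, 0, 0], [1, 0, 0, 0, 0, 0, 0], [1, 0, 0, 0, 0, 0, 0]]]'

```text
clock: 24.9
tcp_pos: [421.1, 291.6, 354.7]
eef_rot: [0.775, 0.632, -0.0, 0.0]
force: [0.3, -0.2, 0.3]
opening: 94.9
```

```bash
python3 - <<'E'
from h import *
w=cam('wrist'); f=w['frame'][135:235,200:310]; cv2.imwrite('pics/w20.png',cv2.resize(f[:,:,::-1],None,fx=6,fy=6,interpolation=cv2.INTER_NEAREST));  d=cam('side'); f=d['frame'][140:240,180:320]; cv2.imwrite('pics/g20.png',cv2.resize(f[:,:,::-1],None,fx=5,fy=5,interpolation=cv2.INTER_NEAREST))
goto(421,292,195,78.3)
for X in [(421,292,37),(421,292,0)]: print(np.round(proj(w,X),1))
E
```

```text
clock 25.0 tcp [421.3 291.2 354.8] yaw 78.27 F [ 1.1 -0.9 -0.2] op 95.1
shift(tool) [  0.8  -0.4 159.8] in target axes [  0.7  -0.4 159.8] turn [ 0.    0.02 -0.03]
[254.  186.8]
[253.9 180.1]
```

View pics/w20.png

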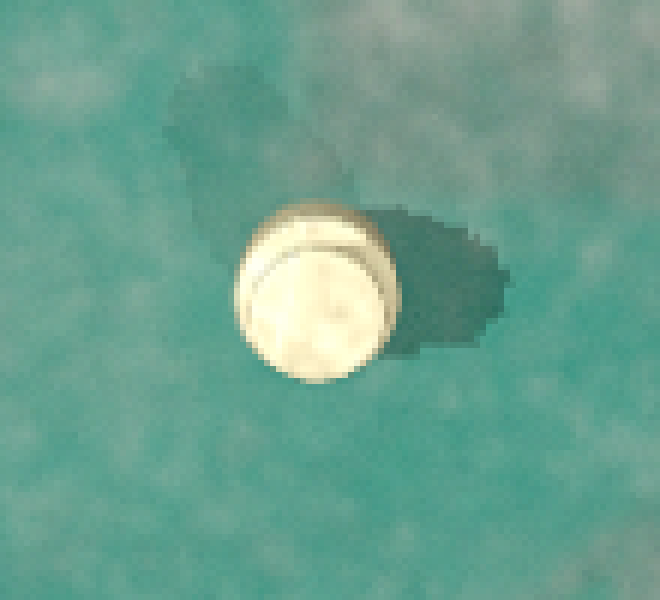

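View pics/g20.png

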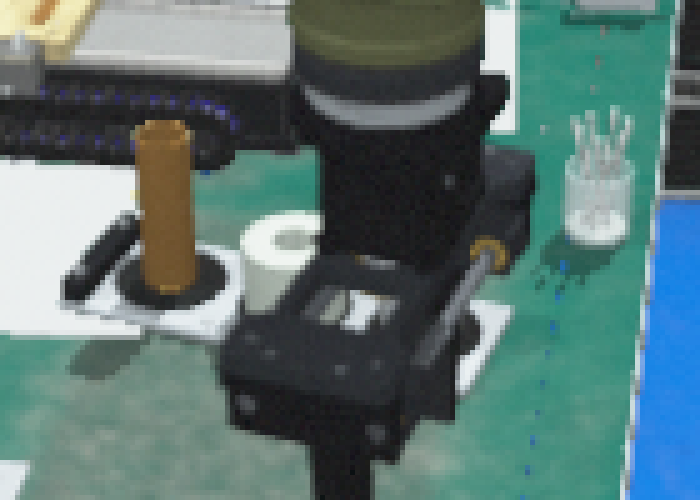

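The head's centre is at (252.3,186.7), as predicted to within 2 mm. I go down to grip the body.

>>> arm_command --motion '[[[1, -1.2, -0.3, 35, 0, 0, 0], [1, 0, 0, 45, 0, 0, 0], [1, 0, 0, 40, 0, 0, 0], [1, 0, 0, 25, 0, 0, 0], [1, 0, 0, 14, 0, 0, 0], [1, 0, 0, 0, 0, 0, 0], [1, 0, 0, 0, 0, 0, 0]]]'

```text
clock: 25.88
tcp_pos: [421.3, 291.1, 197.3]
eef_rot: [0.775, 0.631, 0.001, 0.0]
force: [0.7, -0.8, 0.2]
opening: 94.7
```

```bash
python3 - <<'E'
from h import *
goto(420.6,290,195,78.3)
E
```

```text
clock 25.88 tcp [421.3 291.1 197.3] yaw 78.31 F [ 0.7 -0.8  0.2] op 94.7
shift(tool) [-1.2 -0.4  2.3] in target axes [-1.2 -0.4  2.3] turn [ 0.1  -0.09  0.01]
```

>>> arm_command --motion '[[[0.25, -0.6, 0, 1.5, 0, 0, 0], [0.25, 0, 0, 0, 0, 0, 0], [0.25, 0, 0, 0, 0, 0, 0], [0.25, 0, 0, 0, 0, 0, 0], [0.25, 0, 0, 0, 0, 0, 0], [0.25, 0, 0, 0, 0, 0, 0], [0.25, 0, 0, 0, 0, 0, 0], [0.25, 0, 0, 0, 0, 0, 0], [0.25, 0, 0, 0, 0, 0, 0], [0.25, 0, 0, 0, 0, 0, 0]]]' --newtons 35

```text
clock: 27.12
tcp_pos: [420.4, 290.4, 194.4]
eef_rot: [0.775, 0.632, 0.0, -0.0]
force: [0.4, 2.0, -1.1]
opening: 31.7
```

```bash
python3 - <<'E'
from h import *
w=cam('wrist'); f=w['frame'][175:310,190:320]; cv2.imwrite('pics/w22.png',cv2.resize(f[:,:,::-1],None,fx=4.4,fy=4.4,interpolation=cv2.INTER_NEAREST))
goto(420.6,290,195,78.3)
E
```

```text
clock 27.18 tcp [420.5 290.4 194.4] yaw 78.33 F [-0.9  1.9 -0. ] op 31.6
shift(tool) [-0.4  0.2 -0.6] in target axes [-0.4  0.2 -0.6] turn [ 0.   -0.01  0.03]
```

View pics/w22.png

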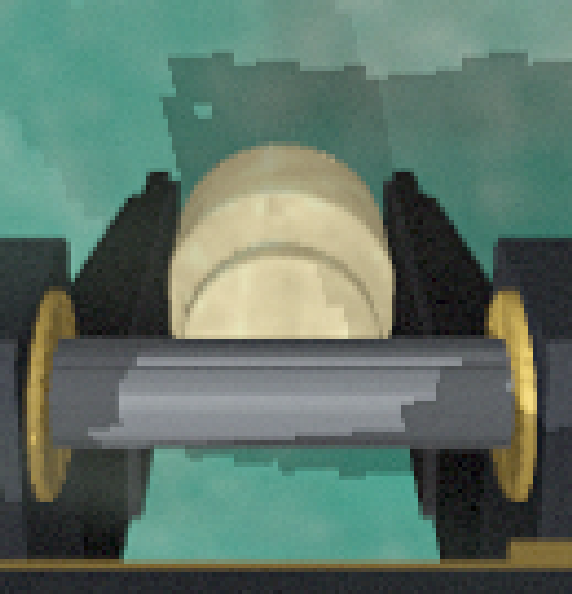

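```bash
python3 - <<'E'
from h import *
w=cam('wrist'); T=manip.get_state()['tcp_pos']; print(T)
yw=np.radians(78.33); A=np.array([[np.cos(yw),np.sin(yw)],[np.sin(yw),-np.cos(yw)]])
for n,v,z,r in [('bot',207.7,0,16.5),('shoulder',175+191/4.4-.5,25,16.5),('head',175+256/4.4-.5,37,12.5)]:
    print(n,(A@(onz(w,253.5,v,z)-T)[:2]).round(1)+[0,r])
E
```

```text
[420.44343114 290.40362083 194.44014908]
bot [-0.1  1.4]
shoulder [-0.2 -0.3]
head [-0.2 -0.1]
```

>>> arm_command --motion '[[[0.25, 0, 0, -12, 0, 0, 0], [0.25, 0, 0, -35, 0, 0, 0], [0.25, 0, 0, -45, 0, 0, 0], [0.25, 0, 0, -45, 0, 0, 0], [0.25, 0, 0, 0, 0, 0, 0]]]'

```text
clock: 27.85
tcp_pos: [421.4, 290.8, 336.0]
eef_rot: [0.775, 0.632, 0.004, 0.001]
force: [0.4, 0.1, -5.1]
opening: 31.5
```

```bash
python3 - <<'E'
from h import *
w=cam('wrist'); f=w['frame'][175:310,190:320]; cv2.imwrite('pics/w23.png',cv2.resize(f[:,:,::-1],None,fx=4.4,fy=4.4,interpolation=cv2.INTER_NEAREST))
goto(534.7,-63,330,78.3)
# refine roll centre from top & side views
c=cam('top');d=cam('side')
for n,k,b in (('c',c,(200,140,270,215)),('d',d,(190,160,290,225))):
    f=k['frame'][b[1]:b[3],b[0]:b[2],::-1]; cv2.imwrite(f'pics/r{n}.png',cv2.resize(f,None,fx=7,fy=7,interpolation=cv2.INTER_NEAREST))
print(proj(c,(534.7,-63,55)),proj(d,(534.7,-63,55)),proj(c,(454.5,-46.6,68)),proj(d,(454.5,-46.6,68)))
E
```

```text
clock 27.9 tcp [420.5 290.3 332.8] yaw 78.33 F [-0.3  0.5 -6.9] op 31.5
shift(tool) [-322.9  183.3    2.6] in target axes [-322.8  183.4    2.8] turn [ 0.13 -0.1   0.03]
(np.float64(240.86924114634763), np.float64(177.81674704167781)) (np.float64(238.31063307562584), np.float64(188.10085946128595)) (np.float64(235.51151136327874), np.float64(199.1167819611124)) (np.float64(264.4455923250243), np.float64(189.49215529089452))
```

View pics/rc.png

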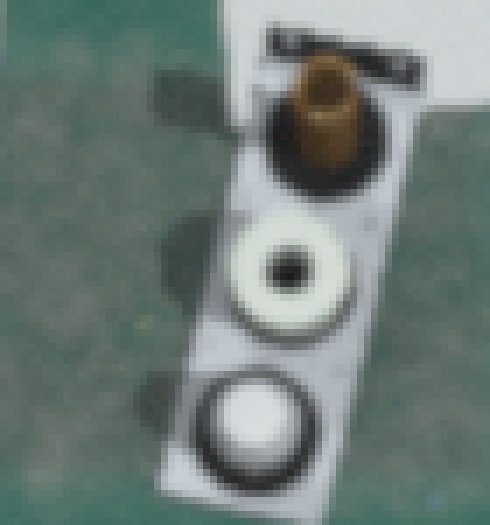

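View pics/rd.png

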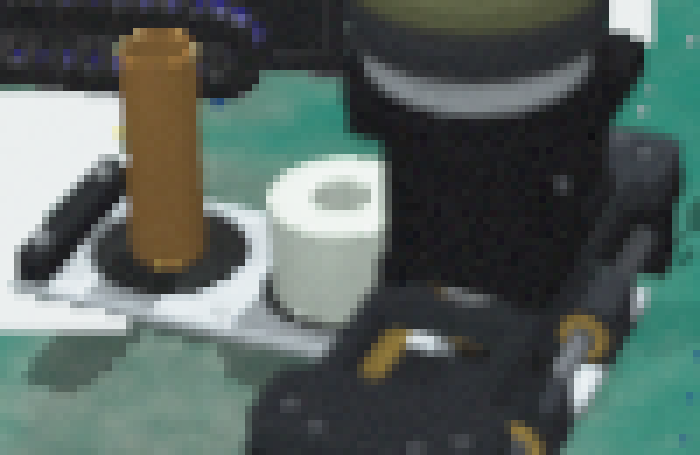

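View pics/w23.png

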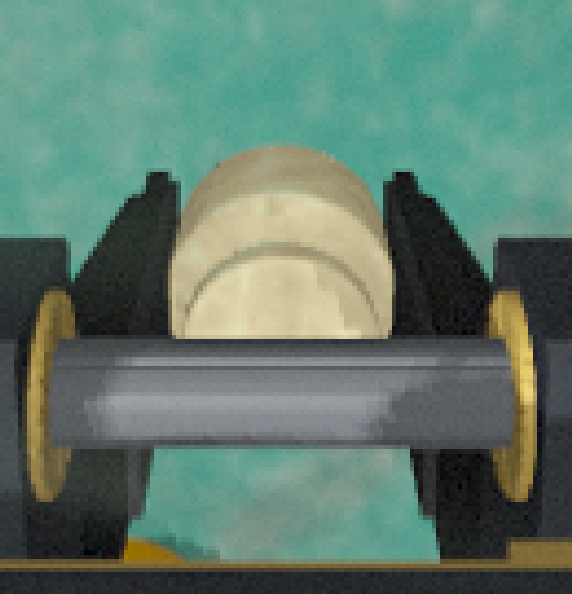

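The roll, core and can all match their pad centres within a pixel, and the weight is held upright. I carry it over the roll.

>>> arm_command --motion '[[[0.25, -20, 12, 0, 0, 0, 0], [0.25, -40, 23, 0, 0, 0, 0], [0.25, -45, 26, 0, 0, 0, 0], [0.25, -45, 26, 0, 0, 0, 0], [0.25, -45, 26, 0, 0, 0, 0], [0.25, -45, 26, 0, 0, 0, 0], [0.25, -40, 22, 0, 0, 0, 0], [0.25, -28, 15, 0, 0, 0, 0], [0.25, -15, 7, 0, 0, 0, 0], [0.25, 0, 0, 0, 0, 0, 0]]]'

```text
clock: 29.25
tcp_pos: [534.0, -63.3, 329.6]
eef_rot: [0.776, 0.631, -0.001, -0.002]
force: [-0.5, 1.2, -4.2]
opening: 31.6
```

```bash
python3 - <<'E'
from h import *
goto(534.7,-63,250,78.3)
E
```

```text
clock 29.25 tcp [534.  -63.3 329.6] yaw 78.25 F [-0.5  1.2 -4.2] op 31.6
shift(tool) [ 0.4  0.9 79.6] in target axes [ 0.5  0.6 79.6] turn [-0.2  -0.03 -0.05]
```

>>> arm_command --motion '[[[0.25, 0, 0, 20, 0, 0, 0], [0.25, 0, 0, 25, 0, 0, 0], [0.25, 0, 0, 17, 0, 0, 0], [0.25, 0, 0, 8, 0, 0, 0], [0.25, 0, 0, 2, 0, 0, 0], [0.25, 0, 0, 0, 0, 0, 0], [0.25, 0, 0, 0, 0, 0, 0]]]'

```text
clock: 30.12
tcp_pos: [534.8, -63.1, 260.5]
eef_rot: [0.775, 0.632, 0.001, 0.001]
force: [-0.2, -0.9, -4.4]
opening: 31.5
```

```bash
python3 - <<'E'
from h import *
w=cam('wrist'); f=w['frame'][175:310,190:320]; cv2.imwrite('pics/w24.png',cv2.resize(f[:,:,::-1],None,fx=4.4,fy=4.4,interpolation=cv2.INTER_NEAREST));  d=cam('side'); f=d['frame'][130:230,180:320]; cv2.imwrite('pics/g24.png',cv2.resize(f[:,:,::-1],None,fx=5,fy=5,interpolation=cv2.INTER_NEAREST))
goto(534.7,-63,250,78.3)
E
```

```text
clock 30.23 tcp [534.6 -63.1 260.2] yaw 78.33 F [-0.4  0.5 -4.3] op 31.6
shift(tool) [ 0.1  0.  10.2] in target axes [ 0.1  0.  10.2] turn [0.08 0.   0.03]
```

View pics/g24.png

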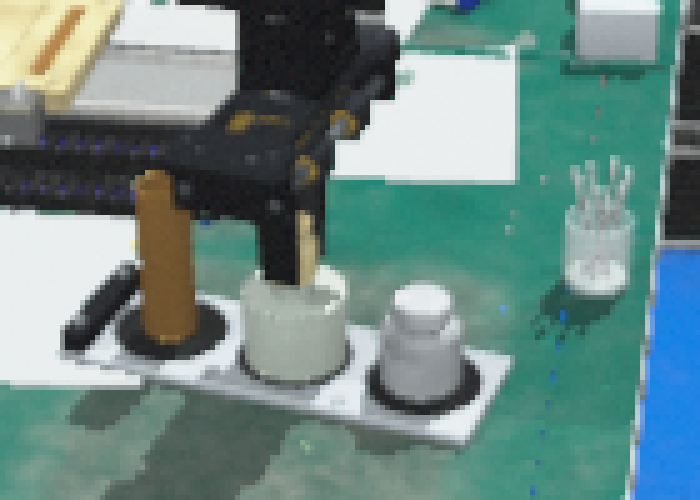

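View pics/w24.png

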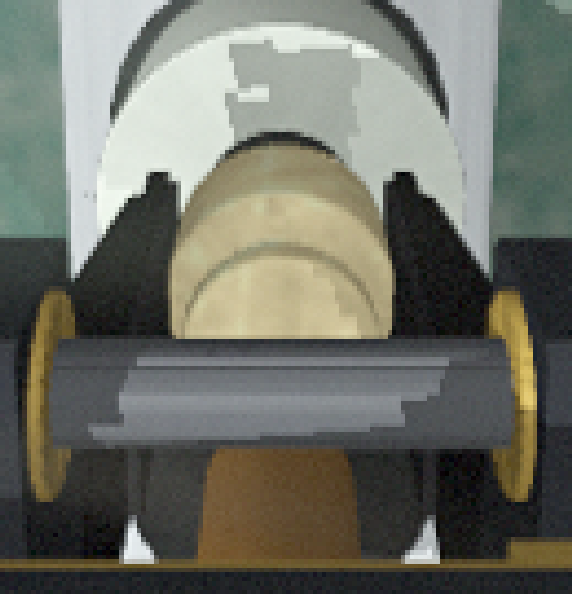

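>>> arm_command --motion '[[[0.25, 0, 0, 5, 0, 0, 0], [0.25, 0, 0, 3, 0, 0, 0], [0.25, 0, 0, 1, 0, 0, 0], [0.25, 0, 0, 0, 0, 0, 0], [0.25, 0, 0, 0, 0, 0, 0]]]'

```text
clock: 30.85
tcp_pos: [534.4, -63.0, 250.5]
eef_rot: [0.775, 0.632, 0.0, 0.0]
force: [0.6, -0.1, -4.4]
opening: 31.2
```

>>> arm_command --motion '[[[0.25, 0, 0, 0.8, 0, 0, 0], [0.25, 0, 0, 0, 0, 0, 0]]]'

```text
clock: 31.1
tcp_pos: [534.3, -63.0, 249.6]
eef_rot: [0.775, 0.632, -0.0, -0.0]
force: [0.7, -0.4, -4.0]
opening: 31.2
```

>>> arm_command --motion '[[[0.25, 0, 0, 0.7, 0, 0, 0], [0.25, 0, 0, 0, 0, 0, 0]]]'

```text
clock: 31.35
tcp_pos: [534.5, -63.0, 249.4]
eef_rot: [0.775, 0.632, 0.0, 0.0]
force: [-0.9, 1.1, -1.9]
opening: 31.3
```

>>> arm_command --motion '[[[0.25, 0, 0, 0.4, 0, 0, 0], [0.25, 0, 0, 0, 0, 0, 0]]]'

```text
clock: 31.6
tcp_pos: [534.5, -63.0, 249.4]
eef_rot: [0.775, 0.632, 0.0, 0.0]
force: [-3.3, -0.0, 4.9]
opening: 31.5
```

Contact is at 4.9 N. I release slowly, rise straight up, and move clear.

>>> arm_command --motion '[[[0.38, 0, 0, -0.3, 0, 0, 0], [0.5, 0, 0, 0, 0, 0, 0], [0.6, 0, 0, 0, 0, 0, 0], [0.6, 0, 0, 0, 0, 0, 0], [0.6, 0, 0, -20, 0, 0, 0], [0.6, 0, 0, -45, 0, 0, 0], [0.6, 0, 0, -45, 0, 0, 0], [0.8, 40, -30, -20, 0, 0, 0], [1, 50, -30, 0, 0, 0, 0], [1, 50, -20, 0, 0, 0, 0]]]'

```text
clock: 32.85
tcp_pos: [483.4, 91.5, 379.5]
eef_rot: [0.776, 0.631, 0.001, 0.0]
force: [1.4, -0.4, 0.3]
opening: 81.5
```

>>> arm_command --motion '[[[1, 50, -10, 0, 0, 0, 0], [1, 50, 0, 0, 0, 0, 0], [1, 30, 0, 0, 0, 0, 0], [1, 0, 0, 0, 0, 0, 0], [1, 0, 0, 0, 0, 0, 0]]]'

```text
clock: 33.48
tcp_pos: [500.7, 219.2, 378.6]
eef_rot: [0.775, 0.632, -0.0, 0.0]
force: [-1.0, -0.1, -0.3]
opening: 94.9
```

```bash
python3 - <<'E'
from h import *
c=cam('top');d=cam('side'); save(d,'sf.png')
a=c['frame'][135:215,200:270]; b=d['frame'][145:225,195:285]
cv2.imwrite('pics/fin.png',cv2.resize(np.hstack([a,b])[:,:,::-1],None,fx=5,fy=5,interpolation=cv2.INTER_NEAREST))
cv2.imwrite('pics/fint.png',cv2.resize(c['frame'][100:250,90:410,::-1],None,fx=2.5,fy=2.5))
for n,X in [('core',(615.4,-79.8,110)),('roll',(534.7,-63,55)),('w',(534.7,-63,92)),('can',(454.5,-46.6,68))]: print(n,np.round(proj(c,X),1),np.round(proj(d,X),1))
goto(534.7,-63,250,78.3)
E
```

```text
core [245.9 152.2] [211.9 167.1]
roll [240.9 177.8] [238.3 188.1]
w [240.6 175.7] [238.  177.3]
can [235.5 199.1] [264.4 189.5]
clock 33.58 tcp [500.8 218.7 378.7] yaw 78.26 F [-0.6 -0.8  0.1] op 95.0
shift(tool) [-268.9   90.6  128.8] in target axes [-269.    90.4  128.7] turn [-0.01  0.02 -0.04]
```

View pics/fin.png

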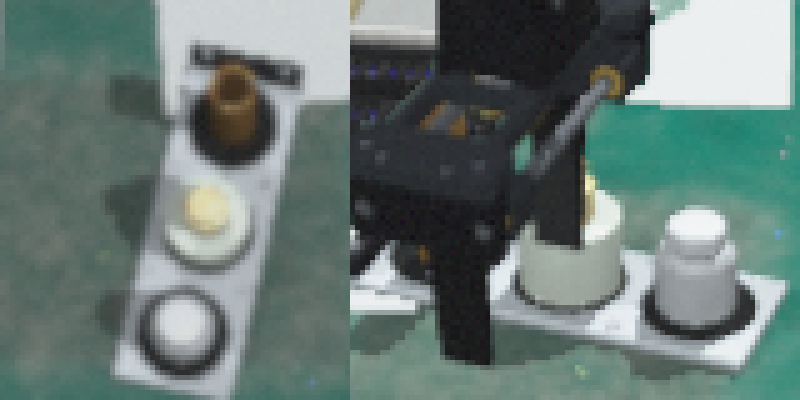

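View pics/fint.png

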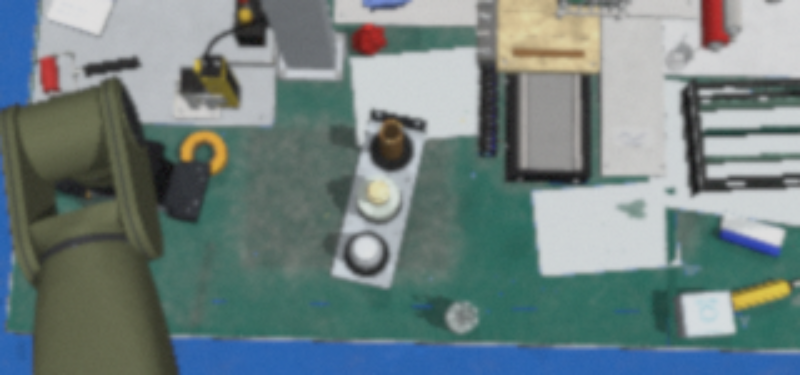

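View pics/sf.png

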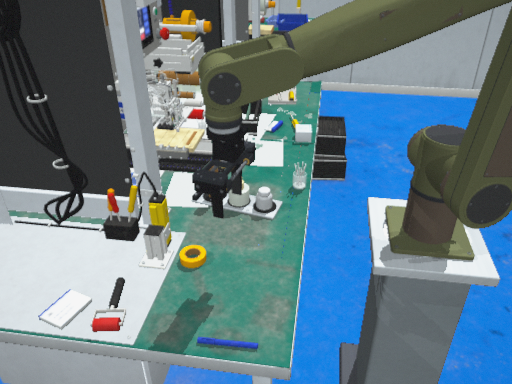

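In the top view the weight is at (240.9,176.1) against a prediction of (240.6,175.7). The gripper hides the side view, so I move it off for one clear look.

>>> arm_command --motion '[[[1, 30, -30, 0, 0, 0, 0], [1, 45, -30, 0, 0, 0, 0], [1, 50, -20, 0, 0, 0, 0], [1, 50, 0, 0, 0, 0, 0], [1, 50, 0, 0, 0, 0, 0], [1, 25, 0, 0, 0, 0, 0], [1, 0, 0, 0, 0, 0, 0], [1, 0, 0, 0, 0, 0, 0]]]'

```text
clock: 34.58
tcp_pos: [473.3, 479.4, 378.7]
eef_rot: [0.776, 0.631, -0.0, 0.0]
force: [-0.9, 0.1, 0.2]
opening: 94.8
```

```bash
python3 - <<'E'
from h import *
d=cam('side'); b=d['frame'][135:225,185:305]
cv2.imwrite('pics/fin2.png',cv2.resize(b[:,:,::-1],None,fx=6,fy=6,interpolation=cv2.INTER_NEAREST)); s=manip.get_state(); print(s['clock'],s['tcp_pos'])
E
```

```text
34.625 [473.2442924  479.2326295  378.83736558]
```

View pics/fin2.png

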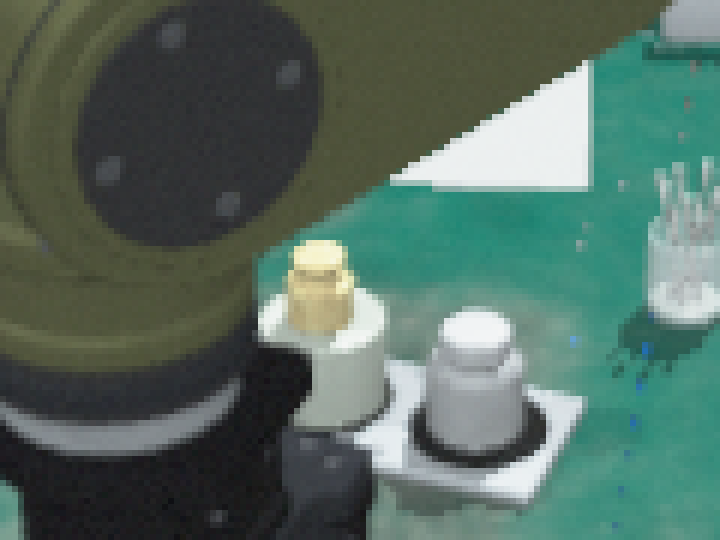

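The side view shows the weight's head at (238,177), matching the prediction of (238,177.3), and it stands upright. I hand the job in.

```bash
python3 -c "
from station import manip
print(manip.job_done())"
```

```text
the job is handed in; nothing more can be done
None
```

The kit is set out and handed in at about 35 s. I placed, in this order:
1. The core, on the pad by the stop bar.
2. The film roll, on the middle pad.
3. The can, on the end pad.
4. The brass weight, on top of the film roll.

**Last checks:** in the final top view all four stand upright. The weight matched its predicted spot to about half a pixel (roughly 2 mm), as did the roll and can when I measured them before placing the weight; the core was within a pixel. The side view agreed for the weight just before hand-in, and for the roll earlier. The gripper is open and well clear of everything. The tape, jar and carton were never touched.

**What disagreed or was not seen:** my first estimate put the roll 6–9 mm off along the finger width. I re-measured it against the pad in the wrist view (6 mm) and corrected by 2 mm before letting go. The can's edges disagreed by up to about 2 mm. The arm hid the core in the last side view, so its final check comes from the top view and earlier side pictures.

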